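Strip the plugs from the garage air manifold

ROBOT

A 6-joint arm with a two-finger parallel gripper is mounted at the origin on the work surface. World frame = base frame: x ahead of the robot, y to its left, z up, the work surface at z = 0. Lengths are in m, angles in degrees, forces in N, time in s.
With the tool pointing down it reaches from about 0.3 to 0.75 m from the base axis. Payload 8.5 kg.
Tool frame: the origin (TCP) lies at the very end of the fingers, on their centre line; the grasp point (between the pads) lies 19 mm behind it; y points along the fingers, z is the direction in which the jaws open and shut, and the axes are right-handed (so a half turn about y gives the same grasp; the last joint's range is limited). The gripper opens to 85 mm and grips with 20 to 120 N. Pads are 22 mm wide; open, the fingers measure 114 mm over their backs; the gripper's body (76 mm by 85 mm) begins 54 mm behind the grasp point. The pads swing forward as they close: fully open they stand 13 mm farther back than shut.
Start: joints at [60.258, 21.807, 74.336, -0, 83.858, -12.336], TCP at [0.165, 0.525, 0.231] pointing down, gripper open.
Joint ranges: [-178.18, 178.18], [-50.72, 133.34], [12.68, 142.11], [-81.47, 261.47], [9.98, 163.14], [-165.26, 165.26]. Speed limits (degrees/s): [136.94, 136.94, 180, 180, 180, 180].

INTERFACE

Orientations are given as a 3x3 rotation matrix whose columns are the frame's x, y, z axes.
In Python, from rig import env gives the robot as it stands. The module is installed in compiled form; this text tells all that it offers.
- The arm moves only by the tool servo_tool, never from a script. Its argument "rows" is one flat list of numbers, 7 for each row, row after row: the opening, from 0 (shut) to 1 (fully open), then the shift along the world's x, y, z in m, then the turn, a rotation vector about the world's x, y, z in degrees. A call has 1 to 10 rows; each row shifts and turns the commanded pose from where the row before left it; what a row does not reach is not made up. A row lasts 1/12 s, in which the tool goes at most 41.7 mm and 7.16 degrees, less where a joint would pass 70% of its speed; a pose out of reach is approached as far as the arm can. A call with a gripper value outside its range is refused whole. The fingers move at their own pace and stop on an object; "force" is the grip in N (left out, the last holds). Time passes only in rows, so rows that do not move let the fingers close. It gives the time, the measured TCP pose, the force and the opening at its end, in the units of the state.
- env.observe(): the state, without advancing time (a new reading comes with each control period).
- env.get_image(name): name is "side" or "top"; returns the picture (384x512x3 uint8, red, green, blue); there is no depth.
- env.camera_model(name): a dict with "camera_matrix" (3x3 intrinsics, pixels), "R" (3x3) and "t" (3): a world point X has camera coordinates R X + t. Camera axes: x right, y down, z forward; pixel columns grow to the right and rows downward; lengths in m; the calibration is good to about 2 mm. A picture is of the moment at which its call begins. camera_model takes no time and is no camera call.
- env.close_job(): hands the job in, once; it reports no verdict.
The state is a dict: "time_s": time; "q": joint angles; "qvel": joint speeds; "joint_efforts": joint torques, N m; "position": TCP position; "tool_rot": TCP orientation; "ft_force": force on the tool from outside, world axes, zero at the start; "wrist_torque": the same for the moment, N m; "grip_width": finger opening in m.
Only numpy, scipy, OpenCV 4.12 (cv2) and the standard library are available. Lean on these libraries where they do the work, as an engineer would, in place of code of your own. Each camera call takes 0.05 s, during which the arm holds its last target.

TASK

First shut the manifold's air valve fully, turning its handle across the block. Then lift only the top tray off the nested stack, without dragging the next one up, and set it on the middle of the rubber mat. Then uncouple every plug left in the manifold, pressing its sleeve down to free it rather than wrenching it, and put all the plugs in that tray; leave the sleeves sprung up, the other trays nested and everything else on the bench where it is.

Things in the scene. Friction and masses are not known exactly. Their poses are not given: they have to be found in the camera images.
- manifold: Aluminium air manifold block, fixed, 50 (its x) by 300 (its y), 38 high; origin on the bench, -x side to the robot. Three couplers on top at x 0, y = -110, -35, 40 (numbers 1 to 3); valve at its +y end. A latched plug has its origin 73.5 above the bench (head from 80.5 to 102.5); popped free but still standing in its coupler, 84.5; lift that 30 more to clear. An empty coupler shows an open bore
- valve (a joint): Handle of the shut-off valve, turning about the vertical: 0 = open (bar points to the manifold's +y, along the block), 1.57 = shut, at its stop (bar points to the manifold's -x, across the block); grows counter-clockwise from above. Stays where left, resists 0.06 N m. Dark steel bar 14 wide, from 12 behind the pivot to 70 in front, underside 79, top 87 above the bench. Starts at 0 to 0.3
- valve_pivot (a point): point on the valve's hinge axis, in the middle of the bar's thickness, 83 above the bench
- valve_end (a point): point on the valve bar 60 mm out from the pivot, 83 above the bench
- mat: Black rubber mat 170 (its x) by 130 (its y), 3 thick, fixed on the bench; origin under its centre
- sleeve1a (a joint): The -x half of coupler 1's sprung split sleeve, a ring 48 across, its flat top 76 above the bench at 0. Pushed down it slides 9 mm down and 5 outward (joint to 0.010) and springs back up when let go. Both halves pressed together, a finger on each (line of the fingers along the manifold's x), about 8 N in all, 6 mm or more down: the plug dips 3, is freed and an ejector lifts it 11; it stays free
- sleeve1b (a joint): The +x half of coupler 1's sprung split sleeve, a ring 48 across, its flat top 76 above the bench at 0. Pushed down it slides 9 mm down and 5 outward (joint to 0.010) and springs back up when let go. Both halves pressed together, a finger on each (line of the fingers along the manifold's x), about 8 N in all, 6 mm or more down: the plug dips 3, is freed and an ejector lifts it 11; it stays free
- sleeve2a (a joint): The -x half of coupler 2's sprung split sleeve, a ring 48 across, its flat top 76 above the bench at 0. Pushed down it slides 9 mm down and 5 outward (joint to 0.010) and springs back up when let go. Both halves pressed together, a finger on each (line of the fingers along the manifold's x), about 8 N in all, 6 mm or more down: the plug dips 3, is freed and an ejector lifts it 11; it stays free
- sleeve2b (a joint): The +x half of coupler 2's sprung split sleeve, a ring 48 across, its flat top 76 above the bench at 0. Pushed down it slides 9 mm down and 5 outward (joint to 0.010) and springs back up when let go. Both halves pressed together, a finger on each (line of the fingers along the manifold's x), about 8 N in all, 6 mm or more down: the plug dips 3, is freed and an ejector lifts it 11; it stays free
- sleeve3a (a joint): The -x half of coupler 3's sprung split sleeve, a ring 48 across, its flat top 76 above the bench at 0. Pushed down it slides 9 mm down and 5 outward (joint to 0.010) and springs back up when let go. Both halves pressed together, a finger on each (line of the fingers along the manifold's x), about 8 N in all, 6 mm or more down: the plug dips 3, is freed and an ejector lifts it 11; it stays free
- sleeve3b (a joint): The +x half of coupler 3's sprung split sleeve, a ring 48 across, its flat top 76 above the bench at 0. Pushed down it slides 9 mm down and 5 outward (joint to 0.010) and springs back up when let go. Both halves pressed together, a finger on each (line of the fingers along the manifold's x), about 8 N in all, 6 mm or more down: the plug dips 3, is freed and an ejector lifts it 11; it stays free
- plug1: Plug (nipple) of coupler 1, 60 g, 58 long: black hexagonal head 20 across flats, 22 high; below it a brass neck 10 in diameter, 22 long, a flange 16 in diameter, 4 thick, and a foot 10 in diameter, 10 long. Origin mid-length (18 below the head's centre), z out of the head's top. Latched, the head's underside is 4.5 above the sleeve. None if absent
- plug2: Plug (nipple) of coupler 2, 60 g, 58 long: black hexagonal head 20 across flats, 22 high; below it a brass neck 10 in diameter, 22 long, a flange 16 in diameter, 4 thick, and a foot 10 in diameter, 10 long. Origin mid-length (18 below the head's centre), z out of the head's top. Latched, the head's underside is 4.5 above the sleeve. None if absent
- plug3: Plug (nipple) of coupler 3, 60 g, 58 long: black hexagonal head 20 across flats, 22 high; below it a brass neck 10 in diameter, 22 long, a flange 16 in diameter, 4 thick, and a foot 10 in diameter, 10 long. Origin mid-length (18 below the head's centre), z out of the head's top. Latched, the head's underside is 4.5 above the sleeve. None if absent
- tray_top: Steel nesting tray 126 long (its x), 66 wide (its y), 42 high, 110 g; origin under its centre. Rim band (126 by 66) is the top 12 mm; below it a shoulder 62 wide, 11 high, then a body 55 wide; opening 118 by 58, inside at the floor 111 by 51. Top one of the stack of three: each hangs with its shoulder on the rim below, 23 higher than the next, leaving an 11 mm gap between bands
- tray_mid: Steel nesting tray 126 long (its x), 66 wide (its y), 42 high, 110 g; origin under its centre. Rim band (126 by 66) is the top 12 mm; below it a shoulder 62 wide, 11 high, then a body 55 wide; opening 118 by 58, inside at the floor 111 by 51. The second of the stack, to be left nested in the lowest
- tray_low: Steel nesting tray 126 long (its x), 66 wide (its y), 42 high, 110 g; origin under its centre. Rim band (126 by 66) is the top 12 mm; below it a shoulder 62 wide, 11 high, then a body 55 wide; opening 118 by 58, inside at the floor 111 by 51. The lowest of the stack, standing on the bench
- socket: steel socket 30 in diameter, 60 high; a bystander to be left alone
- wrench: wrench 180 long, lying; a bystander to be left alone
- tape: roll of tape 90 in diameter, 24 high, lying flat; a bystander to be left alone
- carton: cardboard box 60 by 80, 40 high; a bystander to be left alone
- screwdriver: screwdriver 190 long, lying; a bystander to be left alone
Mind the look-alikes: they are no part of the job. Leave any brown look-alike of the tray_top alone.

How it is judged:
By the outcome, as a careful person would: the job done as asked, in the order asked, and still so for the second after the job is handed in, with the robot touching nothing.
Of plug1, plug2, plug3 only 2 to 3 are there at a start; the rules pass over those that are not, and their reading is None.
At some moment in a run one of tray_top may be knocked a few centimetres aside while the robot is not near it.
Once in a run the grip may slacken for a moment while it holds something.
It also fails if it takes over 210 s, if anything falls off the work surface, if the arm or the gripper's body presses on something with over 40 N, if the wrist force passes 120 N, or if a joint passes its speed limit or range.

## Working session

There is one attempt and no reset: what is moved stays moved. The work goes in short steps, Python scripts to look and compute and a tool call to move; the robot and the scene stay as the last step left them, time stands still between calls to the robot, and variables do not carry over. Pictures are saved under pics/ and viewed, and the job is handed in when it is done.

Besides the shell and the picture viewer there is one more tool, called after ">>>" as name(argument=value, ...), one argument or row to a line, values as JSON. servo_tool: Moves the arm, as the interface text tells. Its arguments: {"type":"object","properties":{"rows":{"type":"array","items":{"type":"number"}},"force":{"type":"number"}},"required":["rows"]}

```bash
mkdir -p pics
python3 - <<'E'
from rig import env
import cv2
for n in("top","side"):
    im=env.get_image(n); cv2.imwrite(f"pics/{n}0.png",im[:,:,::-1])
    c=env.camera_model(n); print(n,c)
s=env.observe(); print(s)
E
```

```text
top {'camera_matrix': array([[424.5281496 ,   0.        , 257.75886855],
       [  0.        , 424.5281496 , 192.14906049],
       [  0.        ,   0.        ,   1.        ]]), 'R': array([[-0.0207603 , -0.99963844,  0.01708787],
       [-0.98084141,  0.01705266, -0.19406012],
       [ 0.19369856, -0.02078924, -0.9808408 ]]), 't': array([-0.05675321,  0.51177024,  1.26978532])}
side {'camera_matrix': array([[469.21948516,   0.        , 259.25743543],
       [  0.        , 469.21948516, 196.30300215],
       [  0.        ,   0.        ,   1.        ]]), 'R': array([[ 0.99498132, -0.10000226,  0.00342428],
       [-0.05931794, -0.61705812, -0.78467869],
       [ 0.08058262,  0.78053752, -0.61989323]]), 't': array([-0.49446624,  0.05354836,  1.37365784])}
{'time_s': 0.1, 'q': array([ 6.02582256e+01,  2.18388054e+01,  7.43795273e+01, -5.70515611e-05,
        8.38577781e+01, -1.23346037e+01]), 'qvel': array([-0.03471885, -0.0868292 , -0.17794138, -0.00707695,  0.1239573 ,
       -0.09098265]), 'joint_efforts': array([ 3.36637750e-03, -4.49227417e+01, -2.31656277e+01, -2.35928528e-04,
        3.71790185e-03,  3.19213268e-05]), 'position': array([0.16439799, 0.52458349, 0.23076301]), 'tool_rot': array([[ 9.54202834e-01, -6.58141674e-04,  2.99159687e-01],
       [-2.99160277e-01, -1.15388857e-03,  9.54202178e-01],
       [-2.82803277e-04, -9.99999118e-01, -1.29793359e-03]]), 'ft_force': array([-0.47372424, -0.08858977,  0.05037372]), 'wrist_torque': array([0.04726084, 0.02077001, 0.01192361]), 'grip_width': 0.08554706457383578}
```

View pics/top0.png

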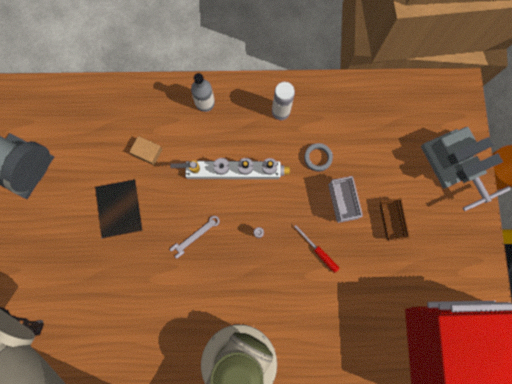

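View pics/side0.png

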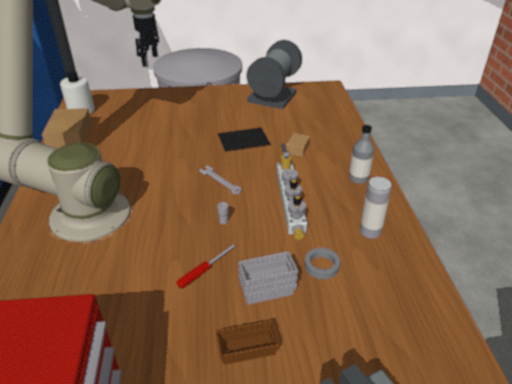

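```bash
cat > h.py <<'E'
from rig import env
import cv2,numpy as np
def grab(tag,n):
    im=env.get_image(n)[:,:,::-1].copy(); cv2.imwrite(f"pics/{tag}.png",im); return im
def crop(im,x0,y0,x1,y1,f,tag):
    c=cv2.resize(im[y0:y1,x0:x1],None,fx=f,fy=f,interpolation=cv2.INTER_CUBIC); cv2.imwrite(f"pics/{tag}.png",c)
def ray(n,u,v,z):
    c=env.camera_model(n);K,R,t=c["camera_matrix"],c["R"],c["t"]
    d=R.T@np.linalg.inv(K)@np.array([u,v,1.]);o=-R.T@t
    return o+d*(z-o[2])/d[2]
def proj(n,X):
    c=env.camera_model(n);p=c["camera_matrix"]@(c["R"]@np.array(X,float)+c["t"]);return p[:2]/p[2]
def tri(u1,v1,u2,v2):
    A=[];b=[]
    for n,u,v in(("top",u1,v1),("side",u2,v2)):
        c=env.camera_model(n);d=c["R"].T@np.linalg.inv(c["camera_matrix"])@np.array([u,v,1.]);d/=np.linalg.norm(d)
        o=-c["R"].T@c["t"];P=np.eye(3)-np.outer(d,d);A.append(P);b.append(P@o)
    return np.linalg.lstsq(np.vstack(A),np.hstack(b),rcond=None)[0]
E
python3 - <<'E'
from h import *
t=cv2.imread("pics/top0.png");s=cv2.imread("pics/side0.png")
crop(t,160,140,300,195,5.6,"c1")
crop(s,250,130,350,250,5,"c2")
crop(t,320,160,420,250,6,"c3")
crop(s,200,230,350,370,4,"c4")
E
```

```text
(no output)
```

View pics/c1.png

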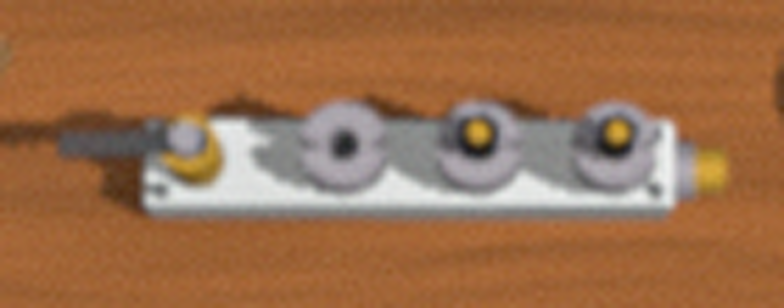

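View pics/c2.png

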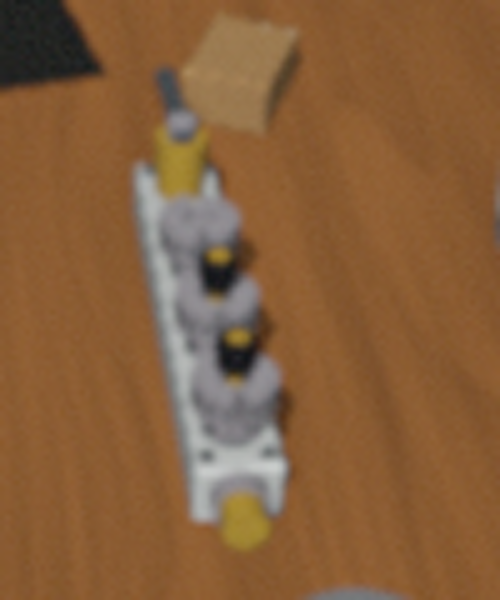

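View pics/c3.png

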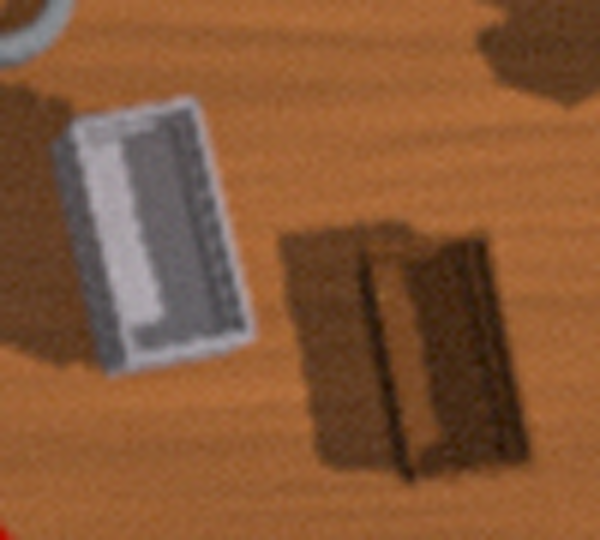

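View pics/c4.png

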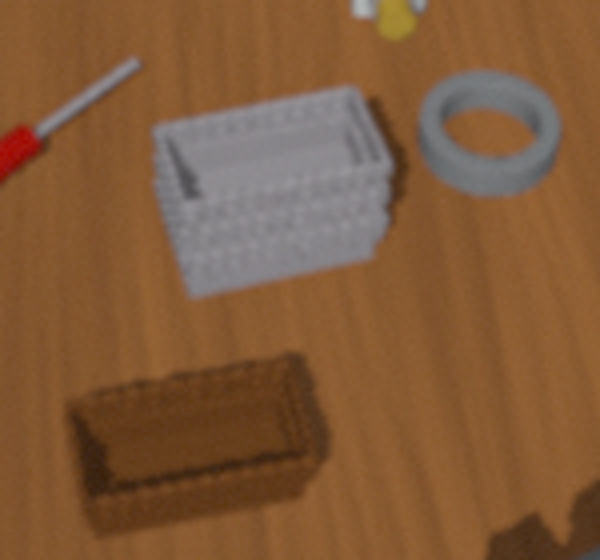

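Run:
```python
from h import *
def c1(x,y): return 160+(x+.5)/5.6-.5,140+(y+.5)/5.6-.5
for nm,x,y,z in(("TL",143,118,.038),("TR",675,121,.038),("BL",145,207,.038),("BR",677,207,.038),("c3",344,146,.076),("c2",478,147,.076),("c1",615,147,.076),("p2",478,133,.1025),("p1",618,132,.1025),("pivot",187,138,.09),("barend",60,143,.083)):
    print(nm,ray("top",*c1(x,y),z).round(4))
def c2(x,y): return 250+(x+.5)/5-.5,130+(y+.5)/5-.5
for nm,x,y,z in(("p2",219,255,.1025),("p1",238,338,.1025),("pivot",181,122,.09),("barend",165,70,.083),("c3",201,222,.076),("BL",137,163,.038)):
    print("side",nm,ray("side",*c2(x,y),z).round(4))
```

```text
TL [0.6191 0.1619 0.038 ]
TR [ 0.6125 -0.1402  0.038 ]
BL [0.5672 0.1602 0.038 ]
BR [ 0.5622 -0.1398  0.038 ]
c3 [0.5908 0.0456 0.076 ]
c2 [ 0.589  -0.0282  0.076 ]
c1 [ 0.5878 -0.1037  0.076 ]
p2 [ 0.5898 -0.0285  0.1025]
p1 [ 0.5892 -0.1042  0.1025]
pivot [0.593  0.1299 0.09  ]
barend [0.5931 0.2    0.083 ]
side p2 [ 0.5915 -0.028   0.1025]
side p1 [ 0.5899 -0.1042  0.1025]
side pivot [0.5931 0.1296 0.09  ]
side barend [0.5934 0.2023 0.083 ]
side c3 [0.5929 0.0415 0.076 ]
side BL [0.5711 0.163  0.038 ]
```

>>> servo_tool(
  rows=[0,0.03,-0.02,0,0,0,1.74,0,0.03,-0.02,0,0,0,1.74,0,0.03,-0.02,0,0,0,1.74,0,0.03,-0.02,0,0,0,1.74,0,0.03,-0.02,0,0,0,1.74,0,0.03,-0.02,0,0,0,1.74,0,0.03,-0.02,0,0,0,1.74,0,0.03,-0.02,0,0,0,1.74,0,0.03,-0.02,0,0,0,1.74,0,0.03,-0.02,0,0,0,1.74],
  force=40,
)

```text
time_s: 0.93
position: [0.4657, 0.3235, 0.231]
tool_rot: [[1.0, -0.001, -0.001], [0.001, -0.0, 1.0], [-0.001, -1.0, -0.0]]
ft_force: [0.6, 0.8, -0.9]
grip_width: -0.0002
```

>>> servo_tool(
  rows=[0,0.028,-0.025,0,0,0,0,0,0.028,-0.025,0,0,0,0,0,0.028,-0.025,0,0,0,0,0,0.028,-0.025,0,0,0,0,0,0.028,-0.025,0,0,0,0,0,0.018,-0.017,-0.01,0,0,0,0,0,0,-0.03,0,0,0,0,0,0,-0.03,0,0,0,0,0,0,-0.03,0,0,0,0,0,0,-0.03,0,0,0],
)

```text
time_s: 1.77
position: [0.6222, 0.1825, 0.0996]
tool_rot: [[1.0, -0.001, 0.001], [-0.001, -0.0, 1.0], [-0.001, -1.0, -0.0]]
ft_force: [0.3, 0.0, 0.2]
grip_width: -0.0002
```

Run:
```python
import numpy as np
P=np.array([.593,.130]);old=None
for a in np.arange(0,99,7.5):
    t=np.radians(a);u=np.array([-np.sin(t),np.cos(t)]);m=np.array([np.cos(t),np.sin(t)])
    c=P+.05*u+m*(.007+.011*abs(m[0])+.0145*abs(m[1]))
    print(a,c.round(4),None if old is None else (c-old).round(4));old=c
```

```text
0.0 [0.611 0.18 ] None
7.5 [0.6061 0.1822] [-0.0049  0.0022]
15.0 [0.6007 0.1838] [-0.0054  0.0017]
22.5 [0.5948 0.1849] [-0.0059  0.0011]
30.0 [0.5886 0.1852] [-0.0063  0.0003]
37.5 [0.582  0.1846] [-0.0065 -0.0006]
45.0 [0.5753 0.1831] [-0.0067 -0.0016]
52.5 [0.5687 0.1804] [-0.0067 -0.0026]
60.0 [0.5622 0.1767] [-0.0064 -0.0037]
67.5 [0.5562 0.1719] [-0.006  -0.0048]
75.0 [0.5509 0.166 ] [-0.0053 -0.0059]
82.5 [0.5464 0.1591] [-0.0045 -0.0068]
90.0 [0.543  0.1515] [-0.0034 -0.0076]
97.5 [0.5405 0.1461] [-0.0025 -0.0054]
```

>>> servo_tool(
  rows=[0,0,0,-0.02,0,0,0,0,0,0,-0.01,0,0,0,0,-0.005,-0.002,0,0,0,0,0,-0.006,0,0,0,0,0,0,-0.005,0.002,0,0,0,0,0,-0.005,0.002,0,0,0,0,0,-0.006,0.001,0,0,0,0,0,-0.006,0,0,0,0,0,0,-0.0065,-0.0005,0,0,0,0,0,-0.0065,-0.0015,0,0,0,0],
)

```text
time_s: 2.6
position: [0.5762, 0.184, 0.0718]
tool_rot: [[1.0, 0.001, -0.0], [0.0, 0.0, 1.0], [0.001, -1.0, 0.0]]
ft_force: [2.6, -0.1, 1.1]
grip_width: 0.0002
```

>>> servo_tool(
  rows=[0,-0.0065,-0.0025,0,0,0,0,0,-0.0065,-0.0035,0,0,0,0,0,-0.006,-0.005,0,0,0,0,0,-0.005,-0.006,0,0,0,0,0,-0.0045,-0.007,0,0,0,0],
)

```text
time_s: 3.02
position: [0.5473, 0.1594, 0.0713]
tool_rot: [[1.0, -0.0, 0.0], [-0.0, 0.0, 1.0], [-0.0, -1.0, 0.0]]
ft_force: [2.8, 1.8, -0.0]
grip_width: -0.0
```

>>> servo_tool(
  rows=[0,-0.003,-0.004,0,0,0,0,0,0,-0.003,0,0,0,0,0,0,-0.002,0,0,0,0,0,0,0,0,0,0,0],
)

```text
time_s: 3.35
position: [0.5438, 0.1518, 0.0711]
tool_rot: [[1.0, -0.003, 0.001], [-0.001, 0.003, 1.0], [-0.003, -1.0, 0.003]]
ft_force: [-3.5, 8.3, 2.4]
grip_width: -0.0
```

>>> servo_tool(
  rows=[0,0,-0.002,0,0,0,0,0,0,0,0,0,0,0],
)

```text
time_s: 3.52
position: [0.5438, 0.1514, 0.0711]
tool_rot: [[1.0, -0.003, 0.0], [-0.0, 0.005, 1.0], [-0.003, -1.0, 0.005]]
ft_force: [-3.8, 16.7, 1.4]
grip_width: 0.0
```

Run:
```python
from h import *
s=env.observe();print(s["ft_force"],s["position"],s["wrist_torque"])
```

```text
[-3.79660401 16.66204937  1.38992418] [0.54379823 0.15144779 0.0711305 ] [ 2.71809275  0.46447055 -0.07428593]
```

>>> servo_tool(
  rows=[0,0,0.01,0,0,0,0,0,0,0.01,0,0,0,0,0,0,0.01,0.02,0,0,0,0.2,-0.02,0,0.04,0,0,0,0.5,-0.03,0,0.04,0,0,0,1,-0.04,0,0.04,0,0,0,1,-0.04,-0.01,0.04,0,0,0,1,-0.04,-0.01,0.03,0,0,0,1,-0.04,-0.01,0,0,0,0],
)

```text
time_s: 4.27
position: [0.371, 0.1534, 0.2487]
tool_rot: [[1.0, 0.008, -0.0], [0.0, 0.0, 1.0], [0.008, -1.0, 0.0]]
ft_force: [-0.5, -0.2, 0.0]
grip_width: 0.0719
```

Run:
```python
from h import *
t=grab("top1","top");s=grab("side1","side")
crop(t,140,130,280,235,5.6,"d1")
crop(s,230,100,330,220,5,"d2")
crop(t,310,160,410,240,7,"d3")
crop(s,220,230,320,320,6,"d4")
```

```text
(no output)
```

View pics/d1.png

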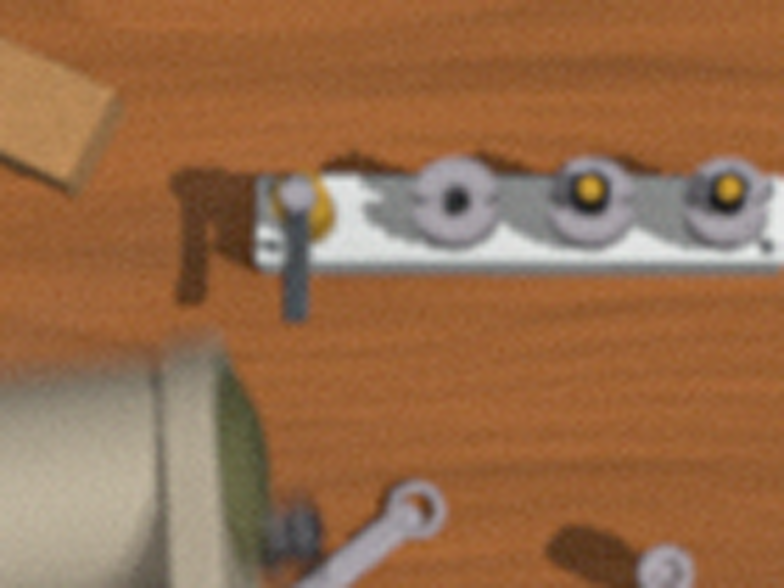

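View pics/d2.png

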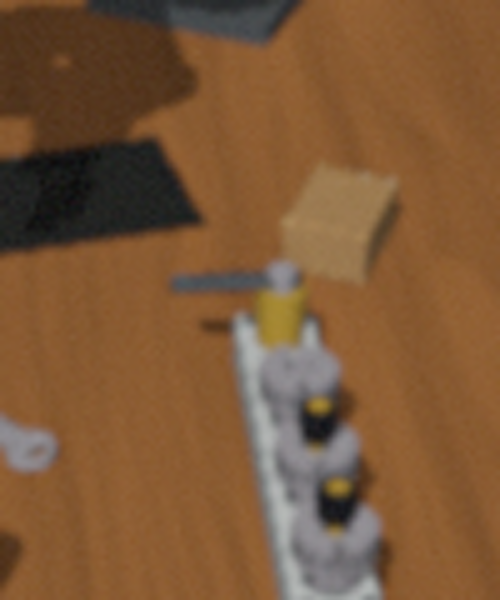

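View pics/d3.png

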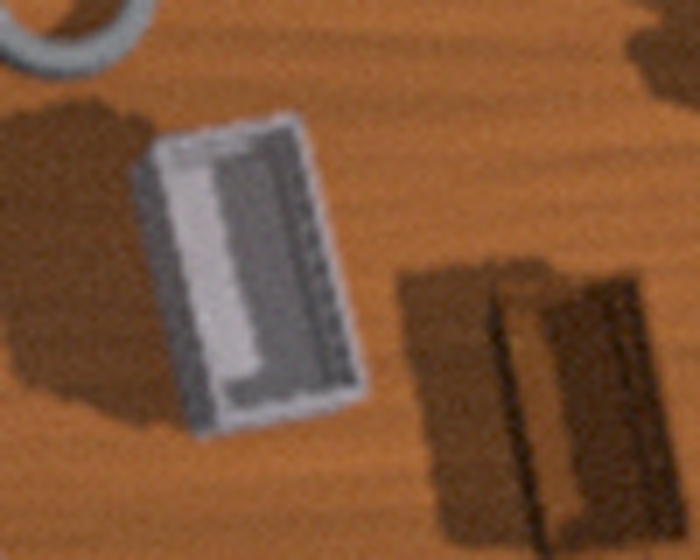

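View pics/d4.png

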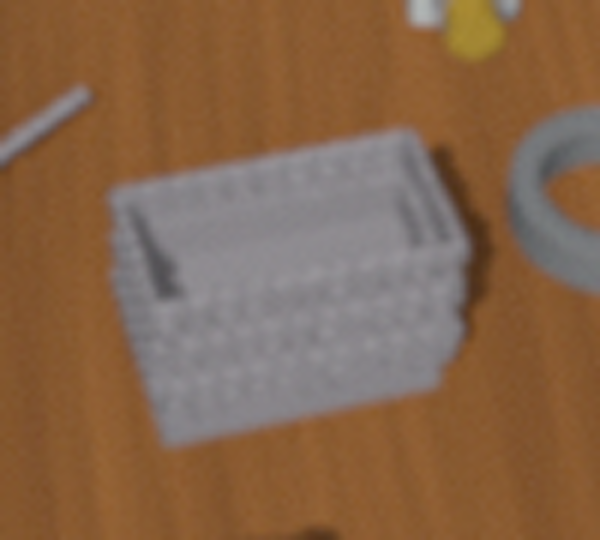

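Run:
```python
from h import *
def c(x,y,x0,y0,f): return x0+(x+.5)/f-.5,y0+(y+.5)/f-.5
T=[(155,140),(297,117),(367,393),(218,428)]
P=np.array([ray("top",*c(x,y,310,160,7),.088) for x,y in T]);print(P.round(4),P.mean(0).round(4))
S=[(112,190),(412,130),(468,248),(163,300)]
Q=np.array([ray("side",*c(x,y,220,230,6),.088) for x,y in S]);print(Q.round(4),Q.mean(0).round(4))
for A in (P,):
    d=(A[0]+A[1]-A[2]-A[3])/2; print(np.linalg.norm(d),np.degrees(np.arctan2(d[1],d[0]))); d=(A[0]+A[3]-A[1]-A[2])/2; print(np.linalg.norm(d),np.degrees(np.arctan2(d[1],d[0]))-90)
d=(Q[1]+Q[2]-Q[0]-Q[3])/2; print(np.linalg.norm(d),np.degrees(np.arctan2(d[1],d[0]))); d=(Q[0]+Q[1]-Q[2]-Q[3])/2; print(np.linalg.norm(d),np.degrees(np.arctan2(d[1],d[0]))-90)
a=ray("top",*c(298,188,140,130,5.6),.09);b=ray("top",*c(295,318,140,130,5.6),.083);print(a,b,np.degrees(np.arctan2((a-b)[1],(a-b)[0])))
a=ray("side",*c(283,274,230,100,5),.09);b=ray("side",*c(172,284,230,100,5),.083);print(a,b,np.degrees(np.arctan2((a-b)[1],(a-b)[0])))
# mat
im=cv2.imread("pics/top0.png"); m=(im.max(2)<60).astype(np.uint8); m[:,:70]=0;m[:170]=0;m[250:]=0;m[:,160:]=0
cs,_=cv2.findContours(cv2.morphologyEx(m,cv2.MORPH_CLOSE,np.ones((5,5))),0,2);k=max(cs,key=cv2.contourArea)
r=cv2.boxPoints(cv2.minAreaRect(k));print(r)
M=np.array([ray("top",u,v,.003) for u,v in r]);print(M.round(4),M.mean(0).round(4))
im=cv2.imread("pics/side0.png"); m=(im.max(2)<60).astype(np.uint8); m[:,:210]=0;m[:120]=0;m[160:]=0;m[:,280:]=0
cs,_=cv2.findContours(cv2.morphologyEx(m,cv2.MORPH_CLOSE,np.ones((5,5))),0,2);k=max(cs,key=cv2.contourArea)
r=cv2.approxPolyDP(k,5,True)[:,0];M=np.array([ray("side",u,v,.003) for u,v in r]);print(r.tolist(),M.round(4),M.mean(0).round(4))
```

```text
[[ 0.5384 -0.2919  0.088 ]
 [ 0.5476 -0.3546  0.088 ]
 [ 0.4257 -0.377   0.088 ]
 [ 0.4118 -0.312   0.088 ]] [ 0.4809 -0.3339  0.088 ]
[[ 0.4153 -0.3136  0.088 ]
 [ 0.5377 -0.2921  0.088 ]
 [ 0.5498 -0.3574  0.088 ]
 [ 0.4308 -0.3723  0.088 ]] [ 0.4834 -0.3339  0.088 ]
0.1260098187336627 9.696148784532872
0.06488503260563273 10.264993259677468
0.12208981228129615 8.562547320788875
0.06355810651023487 12.477716470230561
[0.59633492 0.13048821 0.09      ] [0.52549925 0.1324095  0.083     ] -1.5536655659876581
[0.59398976 0.12726316 0.09      ] [0.52497329 0.13314321 0.083     ] -4.869712316659381
[[ 93.61132 187.26039]
 [133.76227 179.7321 ]
 [139.2868  209.19624]
 [ 99.13585 216.72453]]
[[0.5452 0.4591 0.003 ]
 [0.5678 0.3318 0.003 ]
 [0.4712 0.3108 0.003 ]
 [0.4494 0.4366 0.003 ]] [0.5084 0.3846 0.003 ]
[[269, 143], [260, 128], [219, 134], [226, 150]] [[0.566  0.3381 0.003 ]
 [0.5447 0.4469 0.003 ]
 [0.3898 0.4176 0.003 ]
 [0.4106 0.3064 0.003 ]] [0.4778 0.3772 0.003 ]
```

>>> servo_tool(
  rows=[1,0.011,-0.04,0,0,0,1,1,0.011,-0.04,0,0,0,1,1,0.011,-0.04,0,0,0,1,1,0.011,-0.04,0,0,0,1,1,0.011,-0.04,0,0,0,1,1,0.011,-0.04,0,0,0,1,1,0.011,-0.04,0,0,0,1,1,0.011,-0.04,0,0,0,1,1,0.011,-0.04,0,0,0,1,1,0.011,-0.04,0,0,0,1],
)

```text
time_s: 5.2
position: [0.4805, -0.249, 0.2445]
tool_rot: [[0.985, -0.001, -0.174], [0.174, 0.0, 0.985], [-0.001, -1.0, 0.0]]
ft_force: [1.1, 1.1, 0.7]
grip_width: 0.0855
```

Run:
```python
from h import *
def c(x,y,x0,y0,f): return x0+(x+.5)/f-.5,y0+(y+.5)/f-.5
t=grab("top2","top");s=grab("side2","side")
crop(t,80,165,160,250,7,"e1")
crop(s,205,115,285,165,8,"e2")
crop(s,200,200,330,320,5,"e3")
```

```text
(no output)
```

View pics/e1.png

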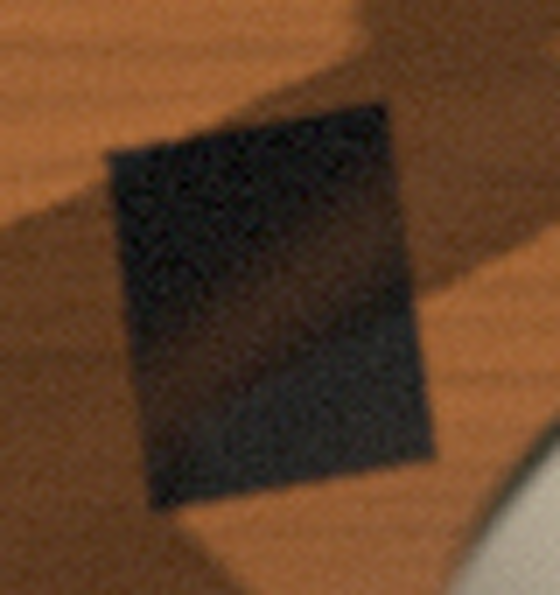

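View pics/e2.png

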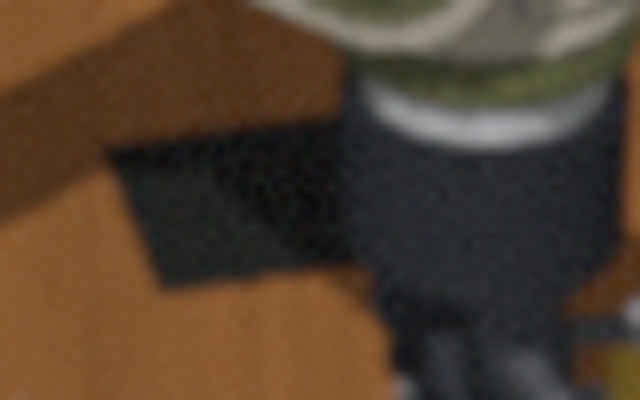

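View pics/e3.png

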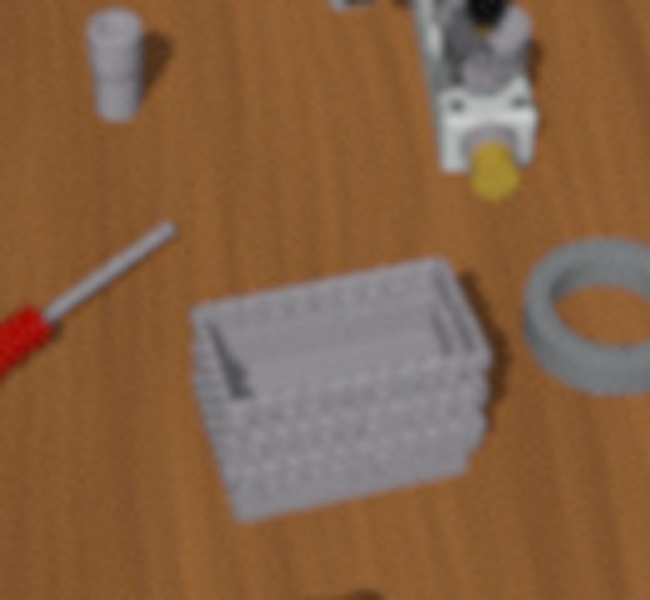

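>>> servo_tool(
  rows=[1,0,-0.03,0,0,0,0,1,0,-0.03,0,0,0,0,1,0.001,-0.025,-0.03,0,0,0,1,0,0,-0.03,0,0,0,1,0,0,-0.03,0,0,0,1,0,0,-0.02,0,0,0,1,0,0,0,0,0,0],
)

```text
time_s: 5.88
position: [0.4799, -0.33, 0.1304]
tool_rot: [[0.985, -0.007, -0.173], [0.173, 0.006, 0.985], [-0.005, -1.0, 0.007]]
ft_force: [0.3, 0.5, -0.2]
grip_width: 0.0857
```

Run:
```python
from h import *
def c(x,y,x0,y0,f): return x0+(x+.5)/f-.5,y0+(y+.5)/f-.5
M=np.array([ray("top",*c(x,y,80,165,7),.003) for x,y in[(108,152),(387,104),(435,458),(152,508)]])
print(M.round(4),M.mean(0).round(4));d=(M[0]+M[1]-M[2]-M[3])/2;print(np.linalg.norm(d),np.degrees(np.arctan2(d[1],d[0])));d=(M[0]+M[3]-M[1]-M[2])/2;print(np.linalg.norm(d),np.degrees(np.arctan2(d[1],d[0]))-90)
s0=cv2.imread("pics/side0.png");crop(s0,205,115,285,165,8,"f0")
t=grab("top3","top");s=grab("side3","side")
crop(t,300,150,420,240,6,"f1"); crop(s,210,190,320,310,5,"f2")
```

```text
[[0.5483 0.4549 0.003 ]
 [0.5687 0.3283 0.003 ]
 [0.4047 0.301  0.003 ]
 [0.3846 0.4266 0.003 ]] [0.4766 0.3777 0.003 ]
0.16619640870253566 9.618318463960518
0.12769996774925813 9.133089559644617
```

View pics/f0.png

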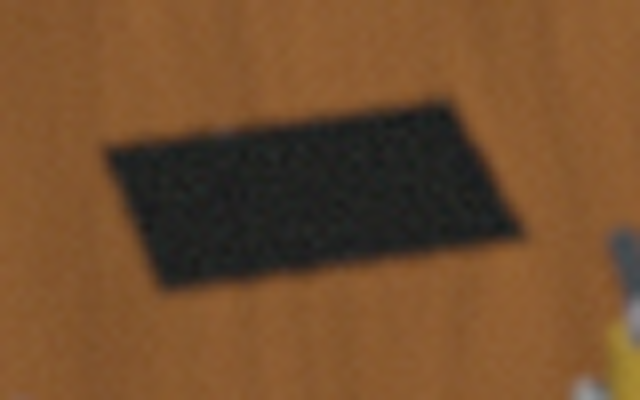

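View pics/f1.png

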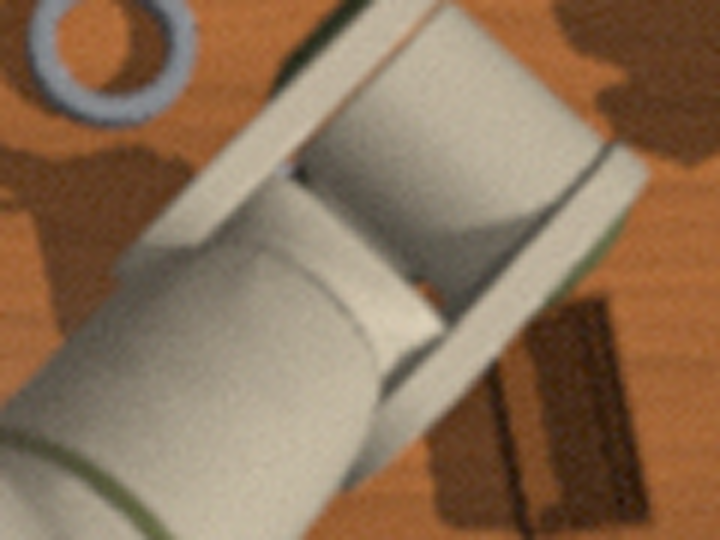

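View pics/f2.png

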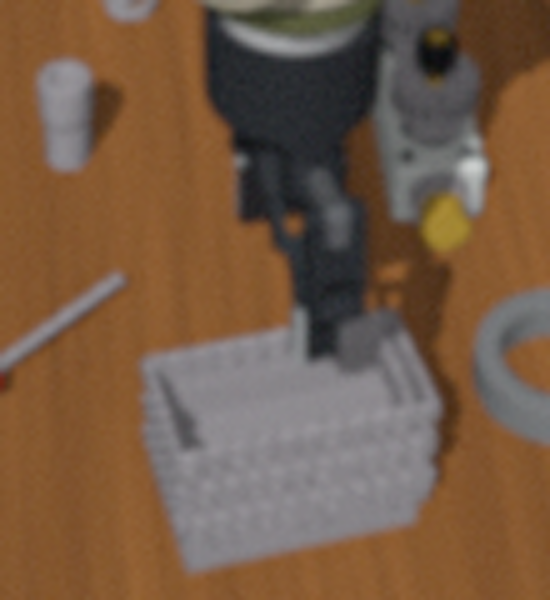

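>>> servo_tool(
  rows=[1,0.002,-0.004,-0.02,0,0,0,1,0,0,-0.02,0,0,0,1,0,0,-0.015,0,0,0,1,0,0,0,0,0,0,1,0,0,0,0,0,0],
)

```text
time_s: 6.4
position: [0.4838, -0.336, 0.0813]
tool_rot: [[0.985, 0.001, -0.174], [0.174, -0.001, 0.985], [0.001, -1.0, -0.001]]
ft_force: [0.3, 0.1, 0.3]
grip_width: 0.0857
```

>>> servo_tool(
  rows=[1,-0.002,0.002,-0.008,0,0,0,1,0,0,-0.005,0,0,0,1,0,0,0,0,0,0,1,0,0,0,0,0,0],
  force=40,
)

```text
time_s: 6.73
position: [0.4813, -0.3336, 0.0672]
tool_rot: [[0.985, 0.0, -0.174], [0.174, -0.0, 0.985], [0.0, -1.0, -0.0]]
ft_force: [-0.6, -0.2, -0.7]
grip_width: 0.0852
```

Run:
```python
from h import *
print(env.observe()["position"])
s=grab("side4","side")
crop(s,210,200,320,310,5,"g2")
```

```text
[ 0.48130319 -0.33362541  0.06718339]
```

View pics/g2.png

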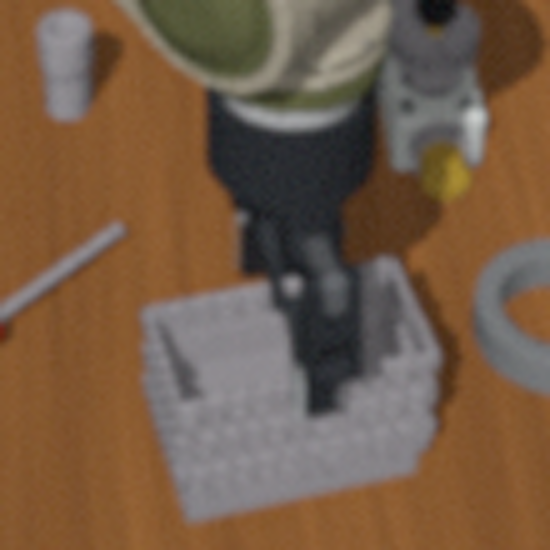

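>>> servo_tool(
  rows=[0.7,0,0,0,0,0,0,0.6,0,0,0,0,0,0,0.5,0,0,0,0,0,0,0.4,0,0,0,0,0,0,0.3,0,0,0,0,0,0,0.3,0,0,0,0,0,0],
)

```text
time_s: 7.28
position: [0.4815, -0.3339, 0.0676]
tool_rot: [[0.985, 0.001, -0.174], [0.174, -0.001, 0.985], [0.001, -1.0, -0.001]]
ft_force: [-1.2, -0.0, 5.2]
grip_width: 0.0654
```

Run:
```python
from h import *
print(env.observe()["position"])
s=grab("side5","side")
crop(s,210,200,320,310,5,"g3")
```

```text
[ 0.48146244 -0.33393347  0.06759292]
```

View pics/g3.png

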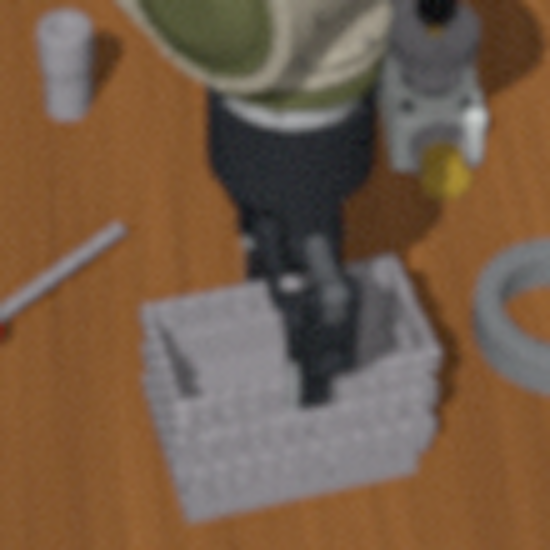

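>>> servo_tool(
  rows=[0.3,0,0,0,0,0,0,0.3,0,0,0.003,0,0,0,0.3,0,0,0.005,0,0,0,0.3,0,0,0.005,0,0,0,0.3,0,0,0.007,0,0,0,0.3,0,0,0.01,0,0,0,0.3,0,0,0.01,0,0,0,0.3,0,0,0.01,0,0,0],
  force=60,
)

```text
time_s: 8.0
position: [0.4813, -0.3337, 0.1182]
tool_rot: [[0.985, 0.0, -0.174], [0.174, -0.0, 0.985], [0.0, -1.0, -0.0]]
ft_force: [0.4, 0.2, -0.9]
grip_width: 0.0645
```

Run:
```python
from h import *
s=grab("side6","side")
crop(s,210,160,320,310,4,"g4")
```

```text
(no output)
```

View pics/g4.png

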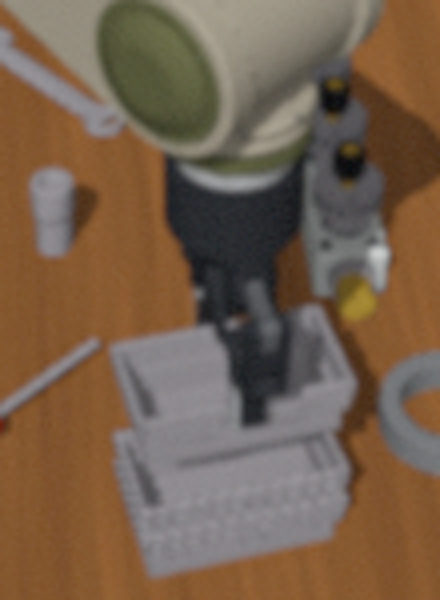

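>>> servo_tool(
  rows=[0.3,0,0,0.02,0,0,0,0.3,0,0,0.025,0,0,0,0.3,0,0.01,0.025,0,0,0,0.3,0,0.02,0.02,0,0,0,0.3,0,0.03,0.01,0,0,0,0.3,0,0.03,0,0,0,0,0.3,0,0.03,0,0,0,0,0.3,0,0.03,0,0,0,0,0.3,0,0.03,0,0,0,0,0.3,0,0.03,0,0,0,0],
)

```text
time_s: 8.88
position: [0.4809, -0.1222, 0.2174]
tool_rot: [[0.985, 0.0, -0.173], [0.173, -0.0, 0.985], [0.0, -1.0, -0.0]]
ft_force: [0.4, 0.1, -1.2]
grip_width: 0.0644
```

>>> servo_tool(
  rows=[0.3,0,0.03,0,0,0,0,0.3,0,0.03,0,0,0,0,0.3,0,0.03,0,0,0,0,0.3,0,0.03,0,0,0,0,0.3,0,0.03,0,0,0,0,0.3,0,0.03,0,0,0,0,0.3,0,0.03,0,0,0,0,0.3,0,0.03,0,0,0,0,0.3,0,0.03,0,0,0,0,0.3,0,0.03,0,0,0,0],
)

```text
time_s: 9.72
position: [0.4809, 0.1779, 0.2174]
tool_rot: [[0.985, 0.001, -0.174], [0.174, 0.0, 0.985], [0.001, -1.0, -0.0]]
ft_force: [0.5, 0.8, -0.2]
grip_width: 0.0644
```

>>> servo_tool(
  rows=[0.3,0,0.03,0,0,0,0,0.3,0,0.03,0,0,0,0,0.3,0,0.03,0,0,0,0,0.3,0,0.03,0,0,0,0,0.3,0,0.025,0,0,0,0,0.3,0,0.02,0,0,0,0,0.3,-0.002,0.015,0,0,0,0,0.3,0,0,0,0,0,0,0.3,0,0,0,0,0,0],
)

```text
time_s: 10.47
position: [0.4789, 0.3564, 0.2169]
tool_rot: [[0.985, -0.0, -0.174], [0.174, -0.0, 0.985], [-0.0, -1.0, -0.0]]
ft_force: [-0.3, -0.3, -0.4]
grip_width: 0.0645
```

>>> servo_tool(
  rows=[0.3,-0.001,0.011,0,0,0,0,0.3,-0.001,0.01,-0.02,0,0,0,0.3,0,0,-0.03,0,0,0,0.3,0,0,-0.03,0,0,0,0.3,0,0,-0.03,0,0,0,0.3,0,0,-0.02,0,0,0,0.3,0,0,0,0,0,0,0.3,0,0,0,0,0,0],
)

```text
time_s: 11.13
position: [0.4774, 0.377, 0.087]
tool_rot: [[0.985, -0.001, -0.173], [0.173, -0.001, 0.985], [-0.001, -1.0, -0.0]]
ft_force: [-0.1, 0.3, -1.0]
grip_width: 0.0644
```

Run:
```python
from h import *
print(env.observe()["position"],env.observe()["grip_width"])
s=grab("side7","side");t=grab("top7","top")
crop(s,180,80,300,180,6,"g5");crop(t,70,150,170,250,6,"g6")
```

```text
[0.47741139 0.37701794 0.08699127] 0.06438664335482883
```

View pics/g5.png

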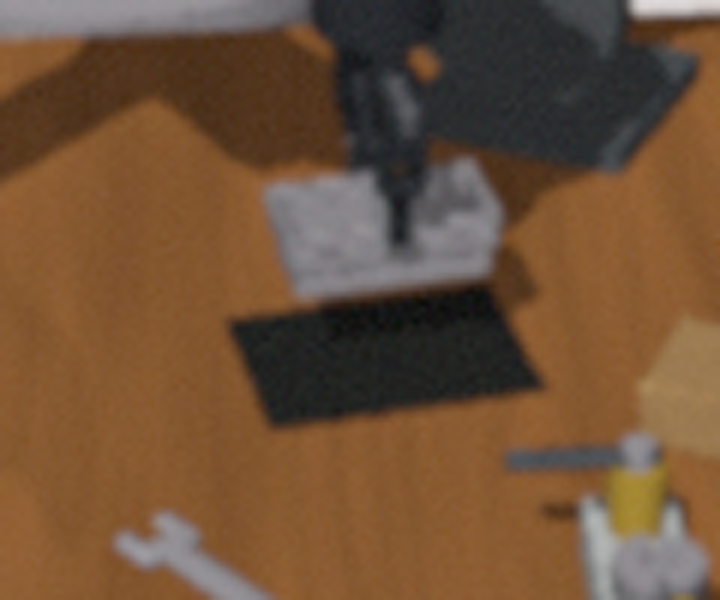

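View pics/g6.png

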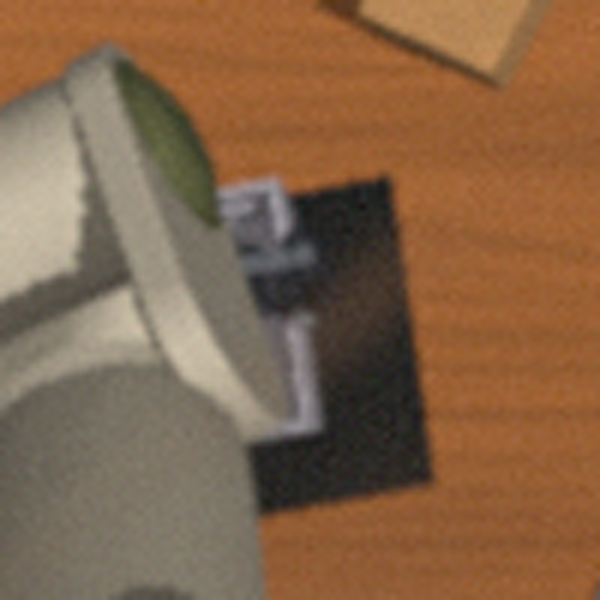

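>>> servo_tool(
  rows=[0.3,0,0,-0.02,0,0,0,0.3,0,0,-0.02,0,0,0,0.3,0,0,-0.01,0,0,0,0.3,0,0,-0.006,0,0,0,0.3,0,0,-0.003,0,0,0,0.3,0,0,-0.002,0,0,0,0.3,0,0,0,0,0,0,0.3,0,0,0,0,0,0],
)

```text
time_s: 11.9
position: [0.4776, 0.3776, 0.0267]
tool_rot: [[0.985, 0.001, -0.174], [0.174, 0.001, 0.985], [0.001, -1.0, 0.0]]
ft_force: [0.9, -0.3, -0.8]
grip_width: 0.0643
```

>>> servo_tool(
  rows=[0.3,0,0,-0.001,0,0,0,0.3,0,0,-0.001,0,0,0,0.3,0,0,0,0,0,0],
)

```text
time_s: 12.15
position: [0.4775, 0.3776, 0.0248]
tool_rot: [[0.985, 0.001, -0.174], [0.174, 0.001, 0.985], [0.001, -1.0, 0.0]]
ft_force: [-0.7, -0.1, 4.8]
grip_width: 0.0644
```

>>> servo_tool(
  rows=[0.8,0,0,0,0,0,0,0.9,0,0,0,0,0,0,1,0,0,0,0,0,0,1,0,0,0,0,0,0,1,0,0,0.02,0,0,0,1,0,0,0.03,0,0,0,1,0,0,0.04,0,0,0,1,0,0,0.04,0,0,0,1,0,-0.02,0.04,0,0,0,1,0,-0.04,0,0,0,0],
)

```text
time_s: 12.98
position: [0.4794, 0.3217, 0.1985]
tool_rot: [[0.984, 0.013, -0.178], [0.178, 0.006, 0.984], [0.014, -1.0, 0.004]]
ft_force: [0.8, 0.4, -0.2]
grip_width: 0.0851
```

>>> servo_tool(
  rows=[1,0.01,-0.04,0,0,0,0,1,0.01,-0.04,0,0,0,0,1,0.01,-0.04,0,0,0,0,1,0.01,-0.04,0,0,0,0,1,0.01,-0.04,0,0,0,0,1,0.01,-0.04,0,0,0,0,1,0.01,-0.04,0,0,0,0],
)

```text
time_s: 13.57
position: [0.5473, 0.0367, 0.1913]
tool_rot: [[0.985, 0.0, -0.174], [0.174, 0.0, 0.985], [0.0, -1.0, -0.0]]
ft_force: [1.2, -0.2, 0.2]
grip_width: 0.0854
```

Run:
```python
from h import *
print(env.observe()["position"])
s=grab("side8","side");t=grab("top8","top")
crop(s,180,80,300,180,6,"h5");crop(t,70,150,170,250,6,"h6")
```

```text
[0.54730042 0.03671139 0.19129681]
```

View pics/h6.png

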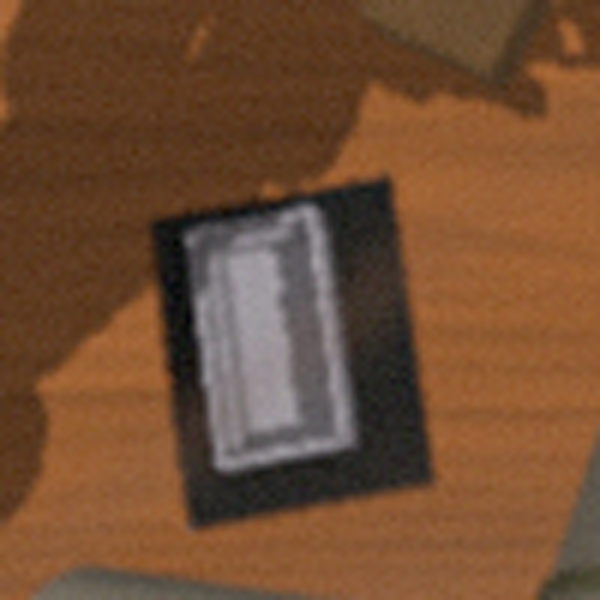

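View pics/h5.png

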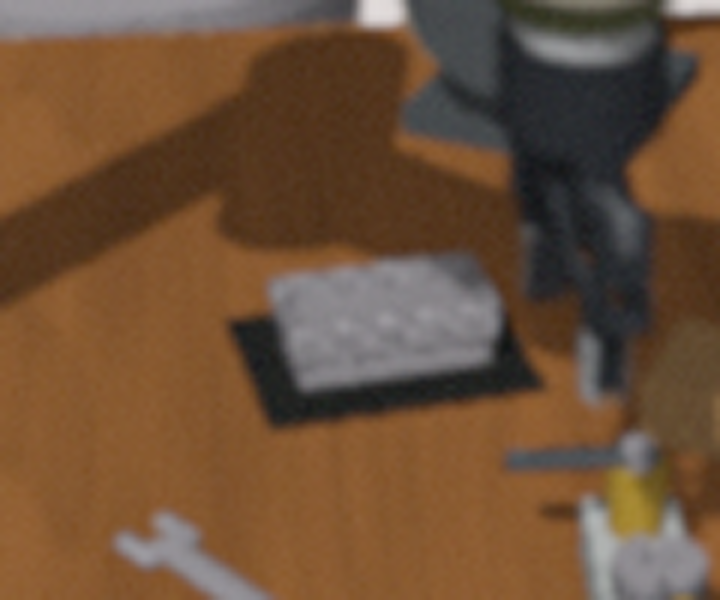

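View pics/top8.png

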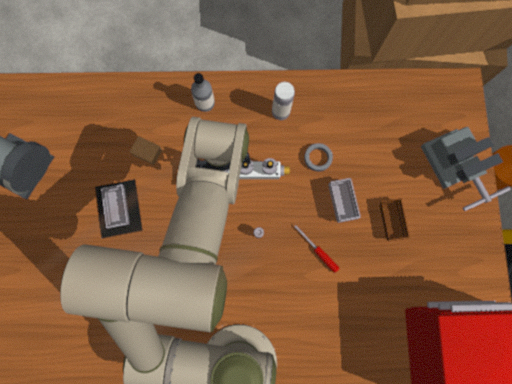

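Run:
```python
from h import *
def c(x,y,x0,y0,f): return x0+(x+.5)/f-.5,y0+(y+.5)/f-.5
A=np.array([ray("top",*c(x,y,70,150,6),.045) for x,y in[(185,238),(318,207),(353,450),(217,472)]])
print(A.mean(0));d=(A[0]+A[1]-A[2]-A[3])/2;print(np.linalg.norm(d),np.degrees(np.arctan2(d[1],d[0])))
M=np.array([ray("top",*c(x,y,70,150,6),.003) for x,y in[(152,220),(388,178),(432,483),(192,525)]]);print(M.mean(0))
```

```text
[0.47472043 0.37695179 0.045     ]
0.1266532943202453 10.29401748959658
[0.47674497 0.37811861 0.003     ]
```

>>> servo_tool(
  rows=[0.36,0.004,-0.006,0,0,0,-6.7,0.36,0.004,-0.006,0,0,0,-6.7,0.36,0.004,-0.006,0,0,0,-6.7,0.36,0.004,-0.006,0,0,0,-6.7,0.36,0.004,-0.006,0,0,0,-6.7,0.36,0.004,-0.006,0,0,0,-6.7,0.36,0.004,-0.006,0,0,0,-6.7,0.36,0.004,-0.006,0,0,0,-6.7,0.36,0.004,-0.006,0,0,0,-6.7,0.36,0.004,-0.006,0,0,0,-6.7],
  force=60,
)

```text
time_s: 14.5
position: [0.5873, -0.021, 0.1911]
tool_rot: [[0.54, -0.0, 0.842], [-0.842, 0.0, 0.54], [-0.0, -1.0, -0.0]]
ft_force: [0.0, -0.5, 0.0]
grip_width: 0.0306
```

>>> servo_tool(
  rows=[0.36,0.003,-0.004,0,0,0,-6.7,0.36,0,0,0,0,0,-6.7,0.36,0,0,0,0,0,-6.7,0.36,0,0,0,0,0,-6.7,0.36,0,0,0,0,0,-6.7,0.36,0,0,-0.02,0,0,0,0.36,0,0,-0.02,0,0,0,0.36,0,0,-0.015,0,0,0,0.36,0,0,0,0,0,0,0.36,0,0,0,0,0,0],
)

```text
time_s: 15.33
position: [0.5901, -0.0249, 0.136]
tool_rot: [[-0.009, -0.001, 1.0], [-1.0, 0.0, -0.009], [-0.0, -1.0, -0.001]]
ft_force: [-0.5, -0.2, 0.4]
grip_width: 0.0309
```

>>> servo_tool(
  rows=[0.36,0,-0.0035,-0.015,0,0,0,0.36,0,0,-0.013,0,0,0,0.36,0,0,0,0,0,0,0.36,0,0,0,0,0,0],
)

```text
time_s: 15.67
position: [0.5906, -0.0287, 0.1091]
tool_rot: [[-0.009, 0.001, 1.0], [-1.0, -0.0, -0.009], [0.0, -1.0, 0.001]]
ft_force: [0.5, -0.1, -0.4]
grip_width: 0.0307
```

Run:
```python
from h import *
print(env.observe()["position"])
s=grab("side9","side");t=grab("top9","top")
crop(s,250,130,350,250,5,"i1");crop(t,200,130,300,200,7,"i2")
```

```text
[ 0.59056055 -0.02868582  0.10910778]
```

View pics/i1.png

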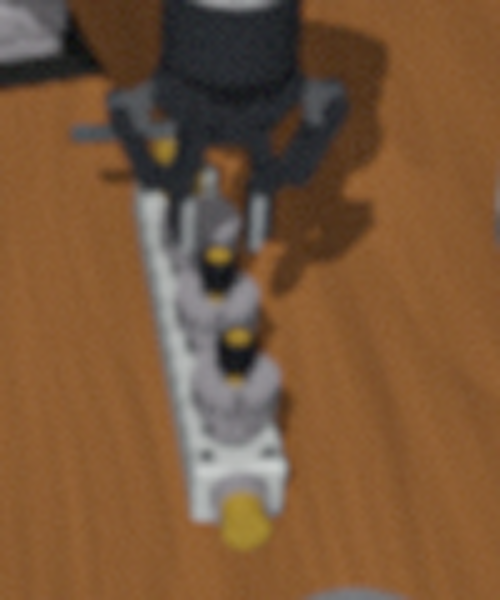

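View pics/i2.png

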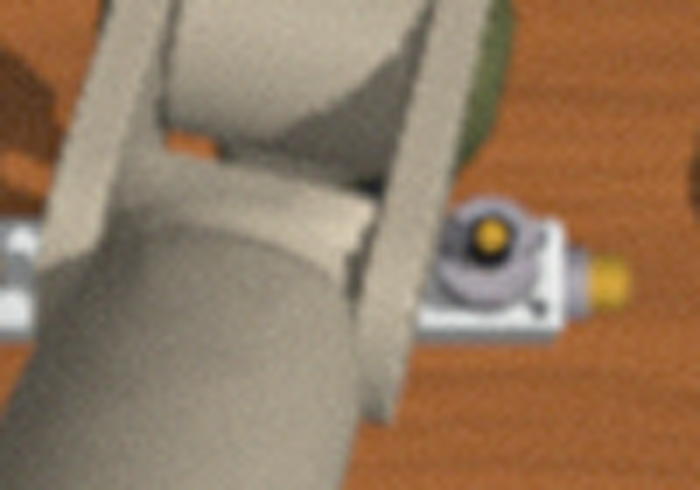

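Run:
```python
from h import *
f=lambda p:((p-[250,130]+.5)*5-.5).round(1)
for X in((.5906,-.0287,.1105),(.5906,-.0287,.1025),(.5906,-.0287,.0915),(.5906,-.0287,.0805),(.6056,-.0287,.1105),(.5756,-.0287,.1105)): print(X,f(proj("side",X)))
s=cv2.imread("pics/side9.png");crop(s,280,160,310,200,14,"i3")
```

```text
(0.5906, -0.0287, 0.1105) [218.3 244.5]
(0.5906, -0.0287, 0.1025) [217.6 255.8]
(0.5906, -0.0287, 0.0915) [216.7 271.3]
(0.5906, -0.0287, 0.0805) [215.8 286.7]
(0.6056, -0.0287, 0.1105) [244.5 243. ]
(0.5756, -0.0287, 0.1105) [192.1 246. ]
```

View pics/i3.png

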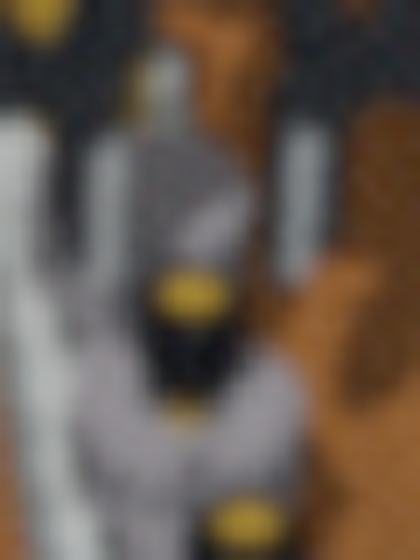

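>>> servo_tool(
  rows=[0.36,-0.001,0,-0.01,0,0,0,0.36,0,0,-0.01,0,0,0,0.36,0,0,-0.008,0,0,0,0.36,0,0,0,0,0,0],
)

```text
time_s: 16.1
position: [0.5882, -0.0285, 0.078]
tool_rot: [[-0.009, -0.004, 1.0], [-1.0, 0.001, -0.009], [-0.001, -1.0, -0.004]]
ft_force: [-0.1, 0.3, -0.5]
grip_width: 0.0308
```

>>> servo_tool(
  rows=[0.36,0,0,-0.003,0,0,0,0.36,0,0,-0.002,0,0,0,0.36,0,0,0,0,0,0],
)

```text
time_s: 16.35
position: [0.5895, -0.0288, 0.0754]
tool_rot: [[-0.009, 0.001, 1.0], [-1.0, -0.0, -0.009], [0.0, -1.0, 0.001]]
ft_force: [-0.1, 0.1, 1.7]
grip_width: 0.0307
```

>>> servo_tool(
  rows=[0.36,0,0,-0.002,0,0,0,0.36,0,0,-0.002,0,0,0,0.36,0,0,0,0,0,0],
)

```text
time_s: 16.6
position: [0.5898, -0.0289, 0.0718]
tool_rot: [[-0.009, 0.002, 1.0], [-1.0, -0.0, -0.009], [0.0, -1.0, 0.002]]
ft_force: [1.7, -0.3, 2.6]
grip_width: 0.0308
```

>>> servo_tool(
  rows=[0.36,0,0,-0.002,0,0,0,0.36,0,0,-0.002,0,0,0,0.36,0,0,0,0,0,0],
)

```text
time_s: 16.85
position: [0.5894, -0.0289, 0.0671]
tool_rot: [[-0.009, 0.0, 1.0], [-1.0, -0.0, -0.009], [0.0, -1.0, 0.0]]
ft_force: [1.0, -0.0, 5.1]
grip_width: 0.0305
```

>>> servo_tool(
  rows=[0.36,0,0,-0.001,0,0,0,0.36,0,0,0,0,0,0,0.36,0,0,0,0,0,0],
)

```text
time_s: 17.1
position: [0.5894, -0.0288, 0.0667]
tool_rot: [[-0.009, 0.001, 1.0], [-1.0, -0.0, -0.009], [0.0, -1.0, 0.001]]
ft_force: [-0.9, -0.8, 7.9]
grip_width: 0.0311
```

Run:
```python
from h import *
o=env.observe();print(o["position"],o["ft_force"],o["wrist_torque"])
s=grab("side10","side")
crop(s,260,150,320,230,8,"i4")
```

```text
[ 0.58940879 -0.02883253  0.06669325] [-0.92141828 -0.81284992  7.881558  ] [-0.04166766  0.19390483 -0.02876069]
```

View pics/i4.png

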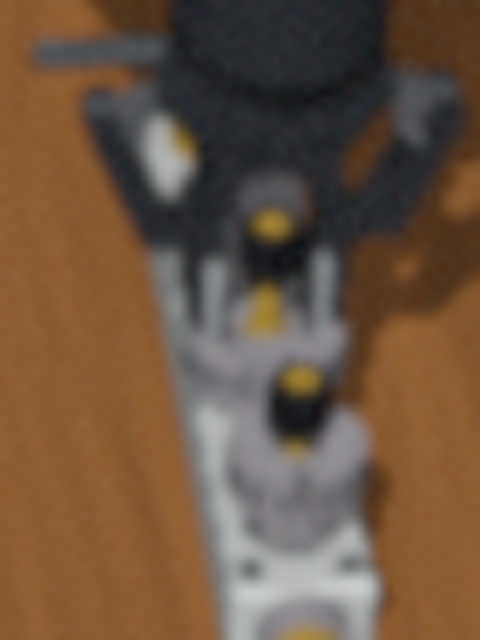

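>>> servo_tool(
  rows=[0.36,0,0,0.006,0,0,0,0.36,0,0,0.006,0,0,0,0.36,0,0,0.006,0,0,0,0.36,0,0,0,0,0,0,0.3,0,0,0,0,0,0,0.26,0,0,0,0,0,0,0.2,0,0,0,0,0,0,0.15,0,0,0,0,0,0,0.1,0,0,0,0,0,0,0.1,0,0,0,0,0,0],
  force=50,
)

```text
time_s: 17.98
position: [0.5892, -0.0287, 0.084]
tool_rot: [[-0.009, -0.0, 1.0], [-1.0, 0.0, -0.009], [-0.0, -1.0, -0.0]]
ft_force: [-0.3, 0.3, -0.2]
grip_width: 0.0195
```

>>> servo_tool(
  rows=[0.1,0,0,0.005,0,0,0,0.1,0,0,0.01,0,0,0,0.1,0,0,0.01,0,0,0,0.1,0,0,0.015,0,0,0,0.1,0,0,0.02,0,0,0,0.1,0,0,0.03,0,0,0,0.1,0,0,0.03,0,0,0,0.1,0,0,0,0,0,0],
)

```text
time_s: 18.65
position: [0.5911, -0.0292, 0.2114]
tool_rot: [[-0.009, 0.011, 1.0], [-1.0, -0.003, -0.009], [0.003, -1.0, 0.011]]
ft_force: [0.0, -0.3, 0.0]
grip_width: 0.0195
```

Run:
```python
from h import *
o=env.observe();print(o["position"],o["ft_force"],o["grip_width"])
s=grab("side11","side");t=grab("top11","top")
crop(s,250,100,330,220,5,"i5");crop(t,80,165,160,250,7,"i6")
```

```text
[ 0.59108332 -0.02921607  0.2114274 ] [ 0.0191446  -0.28435435  0.04686189] 0.01947592928210921
```

View pics/i5.png

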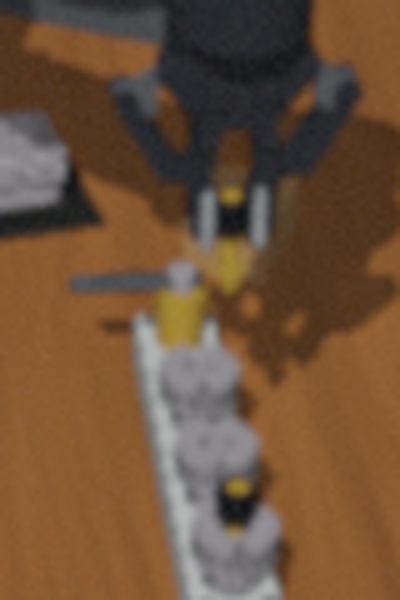

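View pics/i6.png

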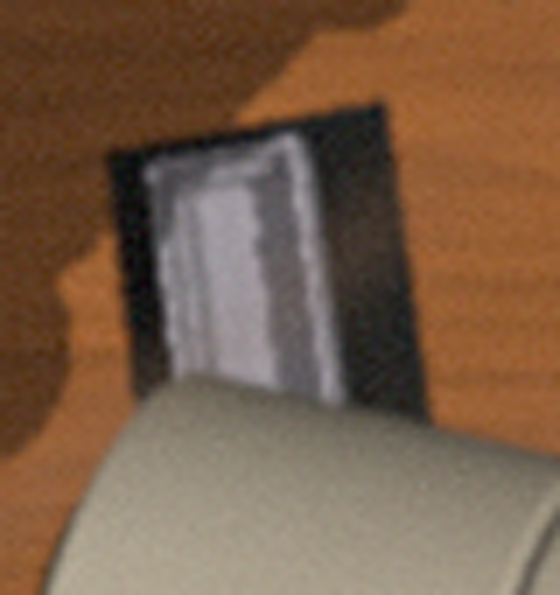

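>>> servo_tool(
  rows=[0.1,-0.006,0.028,0,0,0,7,0.1,-0.006,0.028,0,0,0,7,0.1,-0.006,0.028,0,0,0,7,0.1,-0.006,0.028,0,0,0,7,0.1,-0.006,0.028,0,0,0,7,0.1,-0.006,0.028,0,0,0,7,0.1,-0.006,0.028,0,0,0,7,0.1,-0.006,0.028,0,0,0,7,0.1,-0.006,0.028,0,0,0,7,0.1,-0.006,0.028,0,0,0,7],
  force=60,
)

```text
time_s: 19.58
position: [0.5281, 0.2524, 0.2032]
tool_rot: [[0.939, -0.002, 0.345], [-0.345, -0.001, 0.939], [-0.002, -1.0, -0.001]]
ft_force: [0.4, -0.4, -0.3]
grip_width: 0.019
```

>>> servo_tool(
  rows=[0.1,-0.006,0.028,0,0,0,7,0.1,-0.006,0.028,0,0,0,7,0.1,-0.006,0.028,0,0,0,7,0.1,-0.006,0.028,0,0,0,7,0.1,0,0.01,0,0,0,2.5,0.1,0,0,0,0,0,0,0.1,0,0,0,0,0,0],
)

```text
time_s: 20.17
position: [0.5048, 0.373, 0.2032]
tool_rot: [[0.985, -0.002, -0.173], [0.173, -0.001, 0.985], [-0.002, -1.0, -0.001]]
ft_force: [0.1, 0.2, -0.9]
grip_width: 0.0196
```

Now tilt −40° about the tray's y, descending part way.

>>> servo_tool(
  rows=[0.1,0,0,0,1.2,-6.6,0,0.1,0,0,0,1.2,-6.6,0,0.1,0,0,0,1.2,-6.6,0,0.1,0,0,0,1.2,-6.6,0,0.1,0,0,0,1.2,-6.6,0,0.1,0,0,0,1.2,-6.6,0,0.1,0,0,-0.03,0,0,0,0.1,0,0,-0.03,0,0,0,0.1,0,0,0,0,0,0,0.1,0,0,0,0,0,0],
)

```text
time_s: 21.0
position: [0.5053, 0.3719, 0.1434]
tool_rot: [[0.754, 0.634, -0.173], [0.13, 0.113, 0.985], [0.644, -0.765, 0.003]]
ft_force: [0.4, 0.0, 1.2]
grip_width: 0.0194
```

Run:
```python
from h import *
o=env.observe();print(o["position"],o["q"])
s=grab("side12","side");t=grab("top12","top")
crop(s,180,60,300,160,6,"j1");crop(t,60,130,180,250,5,"j2")
```

```text
[0.50533413 0.37192982 0.14341057] [ 31.02064033  25.27590098  97.22970582 -35.52992768  23.29819291
 -40.22420335]
```

View pics/j1.png

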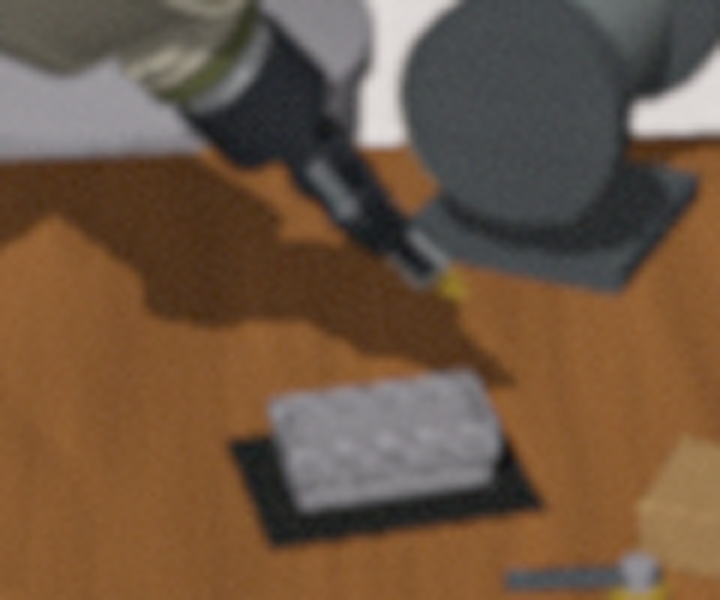

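View pics/j2.png

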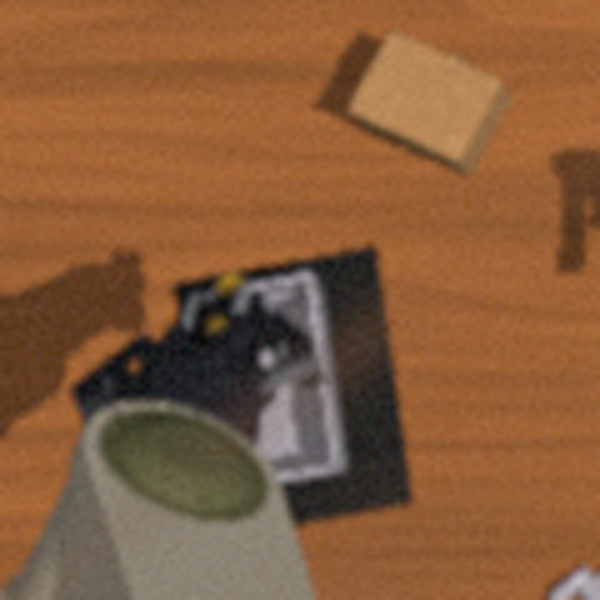

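>>> servo_tool(
  rows=[0.1,0.0005,0.001,-0.02,0,0,0,0.1,0,0.001,-0.02,0,0,0,0.1,0,0,-0.02,0,0,0,0.1,0,0,-0.01,0,0,0,0.1,0,0,-0.01,0,0,0,0.1,0,0,0,0,0,0,0.1,0,0,0,0,0,0],
)

```text
time_s: 21.68
position: [0.5066, 0.3753, 0.0656]
tool_rot: [[0.751, 0.637, -0.174], [0.13, 0.116, 0.985], [0.648, -0.762, 0.004]]
ft_force: [-1.2, 0.0, 0.8]
grip_width: 0.0192
```

Run:
```python
from h import *
o=env.observe();print(o["position"],o["q"],o["grip_width"])
s=grab("side13","side")
crop(s,180,60,300,160,6,"j3")
```

```text
[0.50664451 0.37532988 0.06563917] [ 31.27542077  33.03044914 101.2264814  -61.96336619  15.23851766
 -12.26296645] 0.01924358943543898
```

View pics/j3.png

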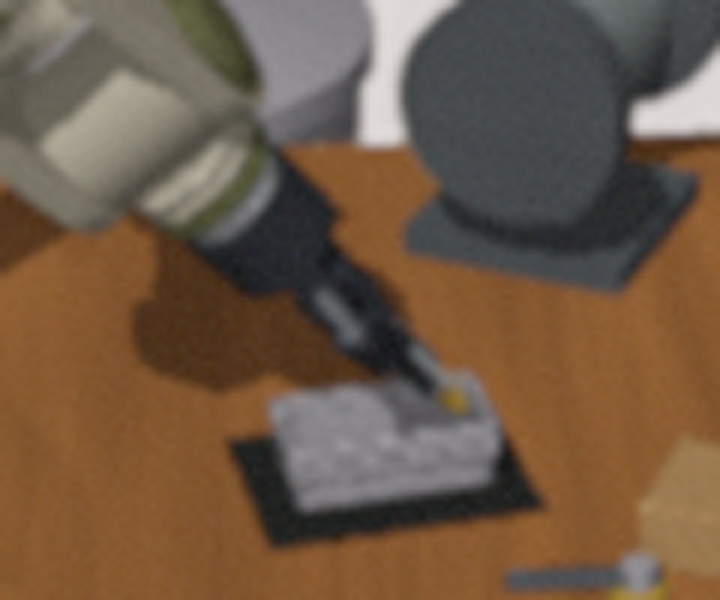

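>>> servo_tool(
  rows=[0.1,0,-0.001,-0.003,0,0,0,0.1,0,0,-0.002,0,0,0,0.1,0,0,0,0,0,0,0.35,0,0,0,0,0,0,0.45,0,0,0,0,0,0,0.5,0,0,0,0,0,0,0.5,0,0,0,0,0,0,0.5,0,0,0.01,0,0,0,0.5,0,0,0.02,0,0,0,0.5,0,0,0.02,0,0,0],
)

```text
time_s: 22.57
position: [0.5053, 0.3742, 0.1091]
tool_rot: [[0.753, 0.634, -0.175], [0.132, 0.115, 0.984], [0.644, -0.765, 0.003]]
ft_force: [0.6, 0.8, 0.1]
grip_width: 0.0427
```

>>> servo_tool(
  rows=[0.5,0,0,0.03,-1.2,6.6,0,0.5,0,0,0.03,-1.2,6.6,0,0.5,0,0,0.02,-1.2,6.6,0,0.4,0,0,0.02,-1.2,6.6,0,0.4,0,0,0,-1.2,6.6,0,0.36,0,0,0,-1.2,6.6,0,0.36,0,-0.03,0,0,0,0,0.36,0,-0.03,0,0,0,0,0.36,0,-0.03,0,0,0,0,0.36,0,-0.03,0,0,0,0],
)

```text
time_s: 23.4
position: [0.5123, 0.2451, 0.1764]
tool_rot: [[0.976, 0.153, -0.157], [0.161, -0.011, 0.987], [0.149, -0.988, -0.036]]
ft_force: [0.1, 0.3, -1.0]
grip_width: 0.031
```

Run:
```python
from h import *
o=env.observe();print(o["position"],o["q"],o["tool_rot"])
s=grab("side14","side");t=grab("top14","top")
crop(s,180,60,300,160,6,"k1");crop(t,80,160,160,250,7,"k2")
```

```text
[0.51226146 0.24511616 0.17638107] [ 14.96428437  23.08337016  82.48362277  -3.15787467  66.12320594
 -83.18035536] [[ 0.97561669  0.1529913  -0.15737136]
 [ 0.16095511 -0.01124949  0.98689761]
 [ 0.1492164  -0.9881635  -0.03559992]]
```

View pics/k1.png

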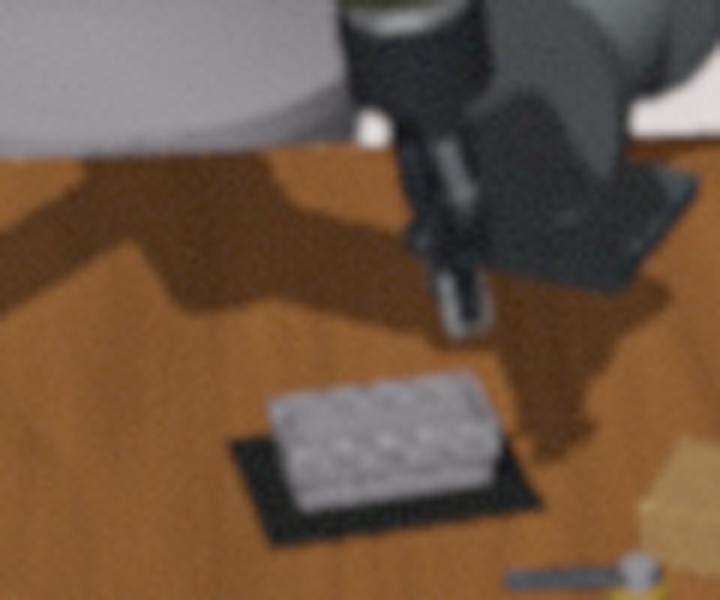

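View pics/k2.png

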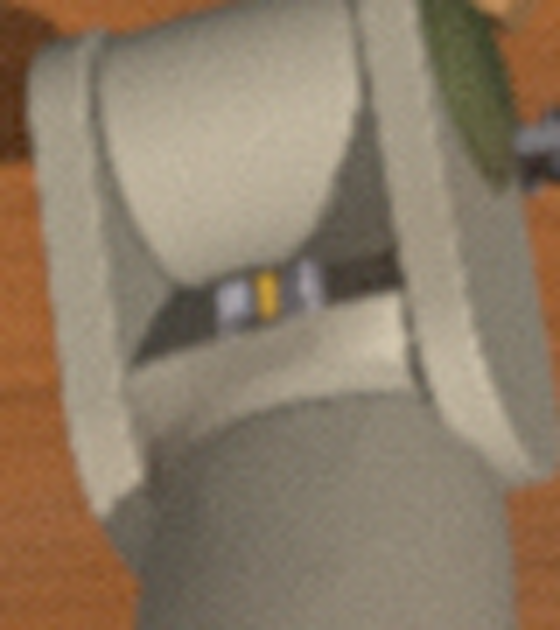

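```bash
cat > rot.py <<'E'
from h import *
from scipy.spatial.transform import Rotation as Ro
import sys
def rv(ang):
    a=np.radians(ang);z=np.array([np.cos(a),np.sin(a),0]);y=np.array([0,0,-1.]);T=np.c_[np.cross(y,z),y,z]
    return (Ro.from_matrix(T)*Ro.from_matrix(env.observe()["tool_rot"]).inv()).as_rotvec(degrees=True)
def tl(): # tilt removal only
    y=env.observe()["tool_rot"][:,1];ax=np.cross(y,[0,0,-1]);s=np.linalg.norm(ax);return np.degrees(np.arcsin(s))*ax/max(s,1e-9)
if __name__=="__main__": print(rv(float(sys.argv[1])).round(2),tl().round(2),env.observe()["position"])
E
python3 rot.py -1
```

```text
[  8.19   5.8  -99.77] [0.72 8.78 0.  ] [0.51251636 0.24310756 0.17666942]
```

>>> servo_tool(
  rows=[0.36,0.005,-0.02,0,0.4,4.4,0,0.36,0.005,-0.02,0,0.4,4.4,0,0.36,0.005,-0.022,0,0,0,-6.7,0.36,0.005,-0.022,0,0,0,-6.7,0.36,0.005,-0.022,0,0,0,-6.7,0.36,0.005,-0.022,0,0,0,-6.7,0.36,0.005,-0.022,0,0,0,-6.7,0.36,0.005,-0.022,0,0,0,-6.7,0.36,0.005,-0.022,0,0,0,-6.7,0.36,0.005,-0.022,0,0,0,-6.7],
)

```text
time_s: 24.33
position: [0.5628, 0.0298, 0.1766]
tool_rot: [[0.71, 0.002, 0.704], [-0.704, 0.002, 0.71], [0.001, -1.0, 0.003]]
ft_force: [1.0, -0.2, -0.4]
grip_width: 0.0307
```

>>> servo_tool(
  rows=[0.36,0.004,-0.022,0,0,0,-6.7,0.36,0.004,-0.022,0,0,0,-6.7,0.36,0.004,-0.02,0,0,0,-6.7,0.36,0.004,-0.02,0,0,0,-6.7,0.36,0.004,-0.02,0,0,0,-6.7,0.36,0.003,-0.01,0,0,0,-6.7,0.36,0,0,0,0,0,-6.7,0.36,0,0,0,0,0,0,0.36,0,0,0,0,0,0],
)

```text
time_s: 25.08
position: [0.5856, -0.0833, 0.1765]
tool_rot: [[-0.019, 0.002, 1.0], [-1.0, -0.0, -0.019], [0.0, -1.0, 0.002]]
ft_force: [-0.2, 0.3, -0.2]
grip_width: 0.0308
```

```bash
python3 rot.py -1
python3 - <<'E'
from h import *
t=grab("top15","top");s=grab("side15","side")
crop(t,70,150,170,250,6,"k3");crop(s,250,130,330,230,6,"k4")
E
```

```text
[0.02 0.12 0.11] [0.02 0.12 0.  ] [ 0.58561315 -0.08326193  0.17645131]
```

View pics/k3.png

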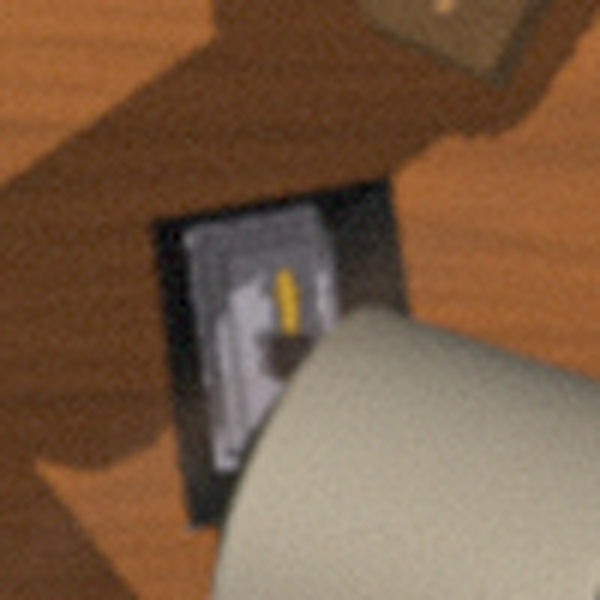

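View pics/k4.png

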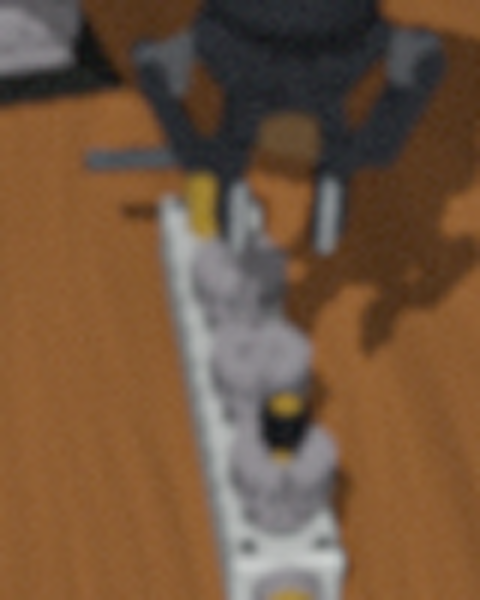

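>>> servo_tool(
  rows=[0.36,0.003,-0.021,0,0,0,0,0.36,0,0,-0.025,0,0,0,0.36,0,0,-0.025,0,0,0,0.36,0,0,-0.015,0,0,0,0.36,0,0,0,0,0,0,0.36,0,0,0,0,0,0],
)

```text
time_s: 25.68
position: [0.5885, -0.1043, 0.1116]
tool_rot: [[-0.021, 0.002, 1.0], [-1.0, -0.0, -0.021], [0.0, -1.0, 0.002]]
ft_force: [-0.1, 0.4, 0.9]
grip_width: 0.031
```

```bash
python3 rot.py -1
python3 - <<'E'
from h import *
s=grab("side16","side")
crop(s,270,160,320,230,8,"k5")
E
```

```text
[0.02 0.09 0.22] [0.02 0.09 0.  ] [ 0.58852088 -0.10432122  0.11158424]
```

View pics/k5.png

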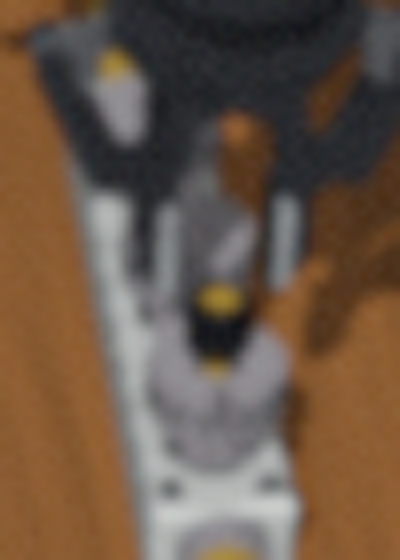

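>>> servo_tool(
  rows=[0.36,0,0,-0.01,0,0,0,0.36,0,0,-0.01,0,0,0,0.36,0,0,-0.01,0,0,0,0.36,0,0,-0.005,0,0,0,0.36,0,0,-0.002,0,0,0,0.36,0,0,-0.002,0,0,0,0.36,0,0,0,0,0,0],
)

```text
time_s: 26.32
position: [0.5887, -0.1047, 0.0728]
tool_rot: [[-0.023, 0.003, 1.0], [-1.0, -0.001, -0.023], [0.001, -1.0, 0.003]]
ft_force: [0.9, 0.7, 4.3]
grip_width: 0.0308
```

>>> servo_tool(
  rows=[0.36,0,0,-0.002,0,0,0,0.36,0,0,-0.002,0,0,0,0.36,0,0,-0.002,0,0,0,0.36,0,0,0,0,0,0,0.36,0,0,0,0,0,0],
)

```text
time_s: 26.73
position: [0.5888, -0.1049, 0.0668]
tool_rot: [[-0.023, 0.003, 1.0], [-1.0, -0.001, -0.023], [0.001, -1.0, 0.003]]
ft_force: [0.1, -0.2, 3.4]
grip_width: 0.031
```

```bash
python3 rot.py -1
python3 - <<'E'
from h import *
print(env.observe()["ft_force"])
s=grab("side17","side")
crop(s,270,160,320,230,8,"k6")
E
```

```text
[0.06 0.18 0.33] [0.06 0.18 0.  ] [ 0.588828   -0.10485542  0.0667921 ]
[ 0.06754078 -0.24270599  3.39179168]
```

View pics/k6.png

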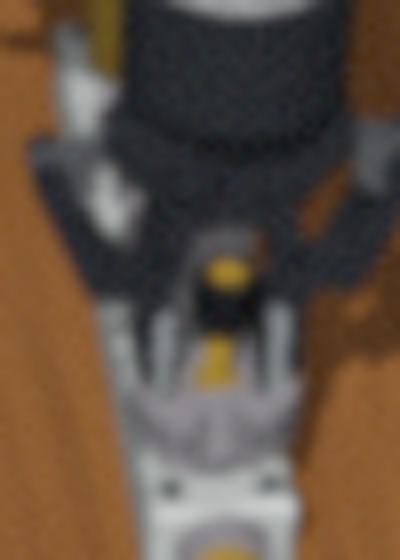

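Popped free. Rise 18 mm, close on the head, lift.

>>> servo_tool(
  rows=[0.36,0,0,0.006,0,0,0,0.36,0,0,0.006,0,0,0,0.36,0,0,0.006,0,0,0,0.36,0,0,0,0,0,0,0.3,0,0,0,0,0,0,0.26,0,0,0,0,0,0,0.2,0,0,0,0,0,0,0.15,0,0,0,0,0,0,0.1,0,0,0,0,0,0,0.1,0,0,0,0,0,0],
)

```text
time_s: 27.62
position: [0.5885, -0.1047, 0.0845]
tool_rot: [[-0.023, 0.002, 1.0], [-1.0, -0.001, -0.023], [0.001, -1.0, 0.002]]
ft_force: [-0.1, -0.4, 0.9]
grip_width: 0.0203
```

>>> servo_tool(
  rows=[0.1,0,0,0.005,0,0,0,0.1,0,0,0.01,0,0,0,0.1,0,0,0.01,0,0,0,0.1,0,0,0.015,0,0,0,0.1,0,0,0.02,0,0,0,0.1,0,0,0.03,0,0,0,0.1,0,0,0.03,0,0,0,0.1,0,0,0,0,0,0],
)

```text
time_s: 28.28
position: [0.5904, -0.1054, 0.2119]
tool_rot: [[-0.023, 0.013, 1.0], [-1.0, -0.005, -0.023], [0.005, -1.0, 0.013]]
ft_force: [0.2, 0.5, -0.5]
grip_width: 0.0202
```

```bash
python3 rot.py -1
python3 - <<'E'
from h import *
print(env.observe()["grip_width"])
s=grab("side18","side");t=grab("top18","top")
crop(s,250,100,330,240,4,"k7");crop(t,70,150,170,250,6,"k8")
E
```

```text
[0.29 0.75 0.33] [0.29 0.75 0.  ] [ 0.5903671  -0.10538548  0.21189657]
0.020170482461285246
```

View pics/k7.png

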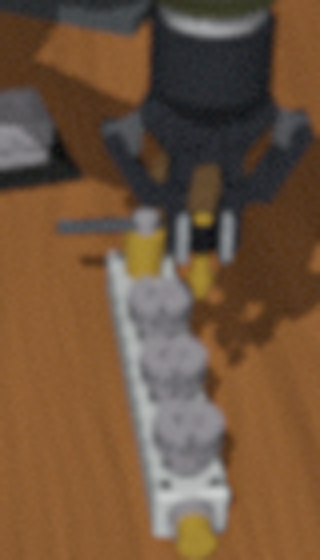

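View pics/k8.png

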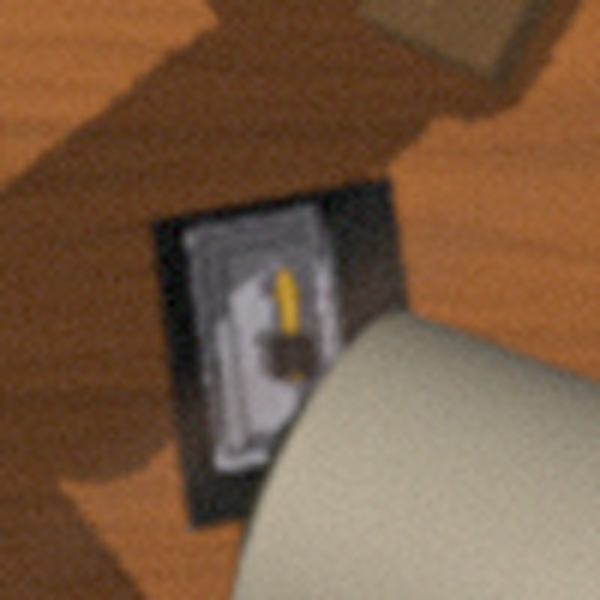

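>>> servo_tool(
  rows=[0.1,-0.006,0.027,0,0,0,5.6,0.1,-0.006,0.027,0,0,0,5.6,0.1,-0.006,0.027,0,0,0,5.6,0.1,-0.006,0.027,0,0,0,5.6,0.1,-0.006,0.027,0,0,0,5.6,0.1,-0.006,0.027,0,0,0,5.6,0.1,-0.006,0.027,0,0,0,5.6,0.1,-0.006,0.027,0,0,0,5.6,0.1,-0.006,0.027,0,0,0,5.6,0.1,-0.006,0.027,0,0,0,5.6],
)

```text
time_s: 29.22
position: [0.5274, 0.1664, 0.2036]
tool_rot: [[0.819, -0.0, 0.575], [-0.575, 0.001, 0.819], [-0.001, -1.0, 0.001]]
ft_force: [-0.2, 0.4, -0.6]
grip_width: 0.0203
```

>>> servo_tool(
  rows=[0.1,-0.006,0.027,0,0,0,5.6,0.1,-0.006,0.027,0,0,0,5.6,0.1,-0.006,0.027,0,0,0,5.6,0.1,-0.006,0.027,0,0,0,5.6,0.1,-0.006,0.027,0,0,0,5.6,0.1,-0.006,0.027,0,0,0,5.6,0.1,-0.006,0.027,0,0,0,5.6,0.1,-0.006,0.027,0,0,0,6,0.1,0,0.009,0,0,0,0,0.1,0,0,0,0,0,0],
)

```text
time_s: 30.05
position: [0.4796, 0.3917, 0.2034]
tool_rot: [[0.985, -0.001, -0.173], [0.173, 0.002, 0.985], [-0.001, -1.0, 0.002]]
ft_force: [0.6, -0.5, -0.3]
grip_width: 0.0202
```

```bash
python3 rot.py 100;python3 - <<'E'
from h import *
print(env.observe()["grip_width"])
E
```

```text
[-0.09 -0.08  0.06] [-0.09 -0.08 -0.  ] [0.47958864 0.39172379 0.20335905]
0.020150107041189937
```

>>> servo_tool(
  rows=[0.1,0,0,0,1.1,-6.1,0,0.1,0,0,0,1.1,-6.1,0,0.1,0,0,0,1.1,-6.1,0,0.1,0,0,0,1.1,-6.1,0,0.1,-0.0015,-0.0015,-0.03,0,0,0,0.1,0,0,-0.03,0,0,0,0.1,0,0,-0.03,0,0,0,0.1,0,0,-0.02,0,0,0,0.1,0,0,0,0,0,0,0.1,0,0,0,0,0,0],
)

```text
time_s: 30.88
position: [0.4792, 0.3875, 0.094]
tool_rot: [[0.895, 0.411, -0.171], [0.153, 0.075, 0.985], [0.418, -0.908, 0.004]]
ft_force: [0.6, -0.5, 0.0]
grip_width: 0.02
```

```bash
python3 rot.py 100;python3 - <<'E'
from h import *
print(env.observe()["grip_width"],env.observe()["q"])
s=grab("side19","side");t=grab("top19","top")
crop(s,180,60,300,160,6,"l1");crop(t,60,130,180,250,5,"l2")
E
```

```text
[-4.48 24.31  0.21] [-4.43 24.32  0.  ] [0.47916593 0.38754362 0.09404423]
0.020035115344449028 [ 31.66543056  29.46734384  91.71974613 -14.81675647  36.52569196
 -57.91718312]
```

View pics/l1.png

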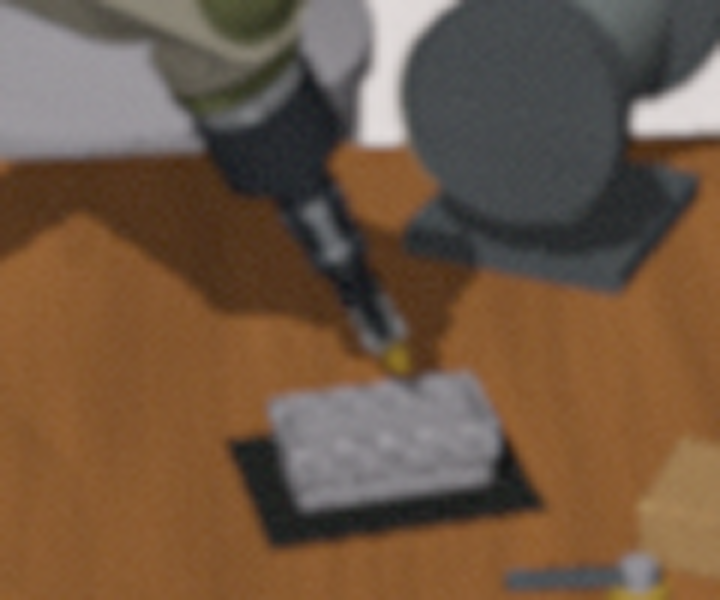

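View pics/l2.png

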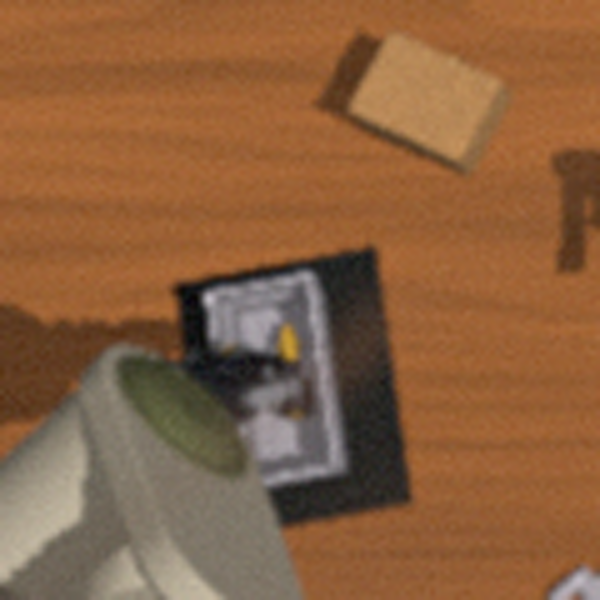

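>>> servo_tool(
  rows=[0.1,0,0,-0.015,0,0,0,0.1,0,0,-0.012,0,0,0,0.1,0,0,-0.008,0,0,0,0.1,0,0,0,0,0,0,0.1,0,0,0,0,0,0],
)

```text
time_s: 31.4
position: [0.4794, 0.3889, 0.0604]
tool_rot: [[0.894, 0.414, -0.173], [0.154, 0.077, 0.985], [0.421, -0.907, 0.005]]
ft_force: [-0.9, -0.0, -0.5]
grip_width: 0.0204
```

>>> servo_tool(
  rows=[0.33,0,0,0,0,0,0,0.4,0,0,0,0,0,0,0.4,0,0,0,0,0,0,0.4,0,0,0,0,0,0,0.4,0,0,0.01,0,0,0,0.4,0,0,0.02,0,0,0,0.4,0,0,0.03,0,0,0,0.4,0,0,0.03,0,0,0,0.4,0,0,0.03,0,0,0,0.4,0,0,0.03,0,0,0],
)

```text
time_s: 32.23
position: [0.4786, 0.3887, 0.2121]
tool_rot: [[0.894, 0.413, -0.173], [0.155, 0.078, 0.985], [0.42, -0.907, 0.005]]
ft_force: [1.3, -0.1, -0.1]
grip_width: 0.0341
```

>>> servo_tool(
  rows=[0.4,-0.02,-0.02,0.02,0,0,0,0.4,-0.02,-0.03,0,0,0,0,0.4,-0.02,-0.03,0,-1.1,6.1,0,0.4,-0.02,-0.03,0,-1.1,6.1,0,0.4,0,-0.03,0,-1.1,6.1,0,0.4,0,-0.03,0,-1.1,6.1,0,0.4,0,-0.03,0,0,0,0,0.4,0,-0.03,0,0,0,0,0.4,0,-0.03,0,0,0,0,0.4,0,-0.03,0,0,0,0],
)

```text
time_s: 33.07
position: [0.3987, 0.0975, 0.2304]
tool_rot: [[0.985, 0.001, -0.172], [0.172, 0.003, 0.985], [0.002, -1.0, 0.003]]
ft_force: [-0.1, 0.7, 0.0]
grip_width: 0.0341
```

>>> servo_tool(
  rows=[0.4,0,-0.03,0,0,0,0,0.4,0,-0.03,0,0,0,0,0.4,0,-0.03,0,0,0,0,0.4,0,-0.03,0,0,0,0,0.4,0,-0.03,0,0,0,0,0.4,0,-0.03,0,0,0,0],
)

```text
time_s: 33.57
position: [0.3987, -0.0826, 0.2305]
tool_rot: [[0.985, 0.002, -0.172], [0.172, 0.002, 0.985], [0.002, -1.0, 0.002]]
ft_force: [0.7, -0.8, -0.3]
grip_width: 0.0339
```

```bash
python3 rot.py 100;python3 - <<'E'
from h import *
s=grab("side20","side");t=grab("top20","top")
crop(s,180,60,300,160,6,"m1");crop(t,70,150,170,250,6,"m2");crop(t,160,140,300,250,5.5,"m3")
E
```

```text
[-0.13  0.1   0.11] [-0.13  0.1   0.  ] [ 0.39868691 -0.08255273  0.23049096]
```

View pics/m2.png

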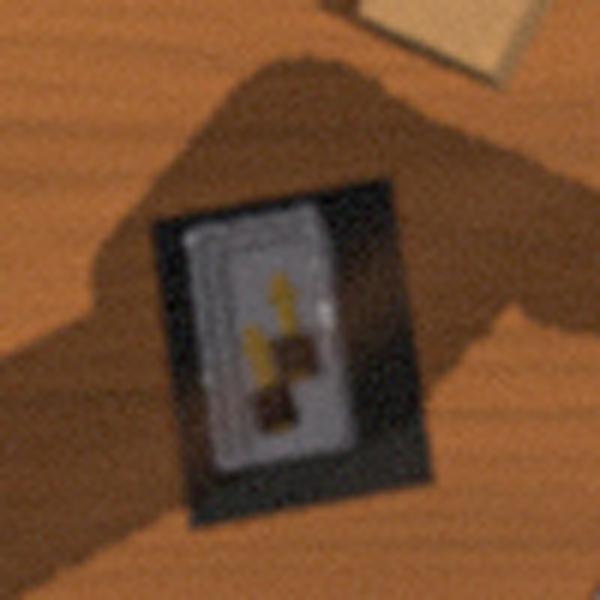

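View pics/top20.png

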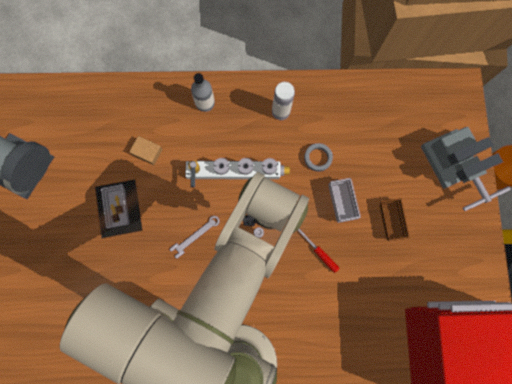

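View pics/side20.png

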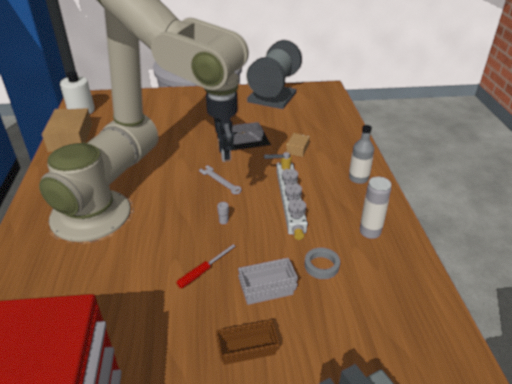

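View pics/m3.png

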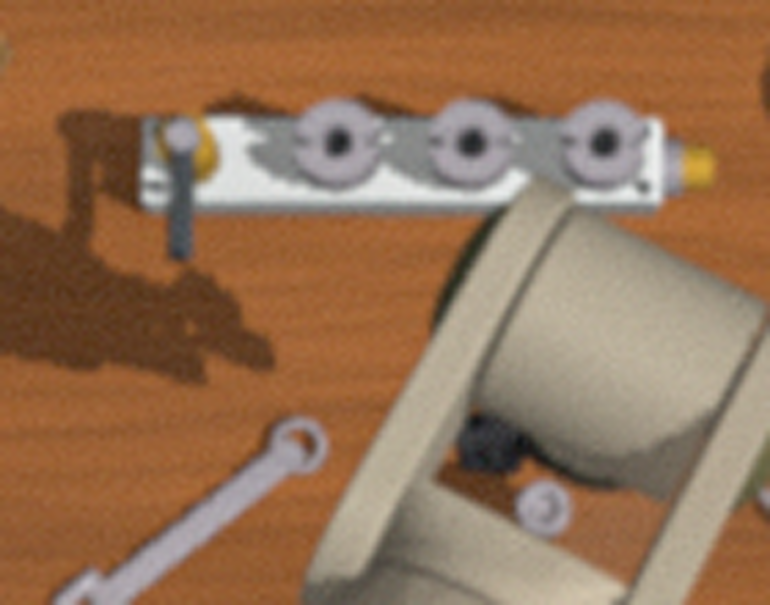

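Run:
```python
from h import *
t=cv2.imread("pics/top20.png");crop(t,310,160,410,240,7,"m4");crop(t,180,155,215,195,14,"m5")
```

```text
(no output)
```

View pics/m4.png

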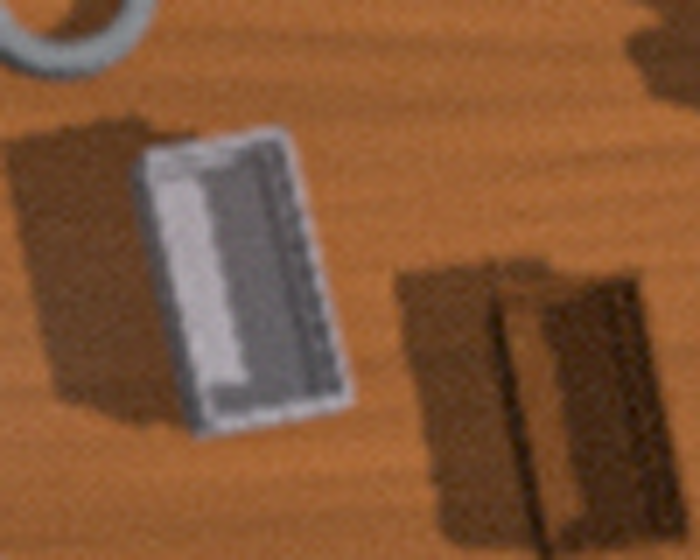

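View pics/m5.png

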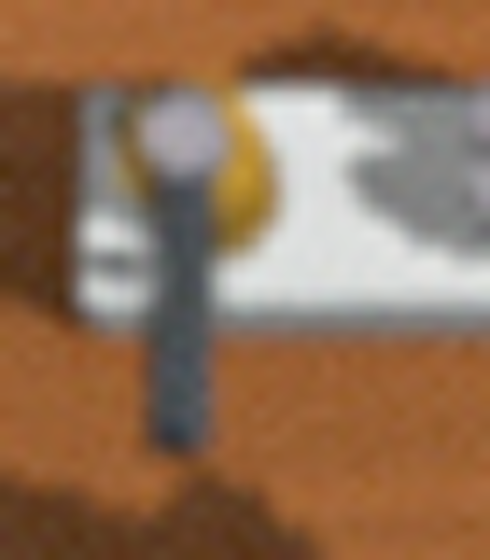

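```bash
python3 -c "
from rig import env
print(env.observe()['ft_force']); print(env.close_job())"
```

```text
[-0.69176128 -0.02597762 -0.24332882]
the job is handed in; nothing more can be done
None
```

The job is finished and handed in at about 34 s of the 210 s allowed.

- **Valve:** I pushed the handle across the block until it hit its stop, where the force rose to 17 N. The top view then put the bar within about 1° of square. The side view read it about 4° off, and I took the top view as the better measurement.
- **Tray:** I lifted only the top steel tray and set it on the mat. It measured about 2 mm from the mat's centre and looked unmoved in later pictures. The middle tray still sits nested in the lowest one.
- **Plugs:** Coupler 3 was empty from the start. I freed plugs 2 and 1 by pressing both sleeve halves together, with readings of up to about 8 N. I then lifted each plug out and tipped it into the tray.
- **Last pictures:** All three couplers show open bores with the sleeves up, and both plugs lie inside the tray. The brown look-alike and the bystanders were where they started, though the arm partly hid the socket and screwdriver in the top view.

No check failed, and I saw neither a knocked tray nor a slipped grip. The force reading at hand-in was near zero, with nothing touched.

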